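Shim the leaning nut dispenser and fill it

ROBOT

A 6-joint arm with a two-finger parallel gripper is mounted at the origin on the work surface. World frame = base frame: x ahead of the robot, y to its left, z up, the work surface at z = 0. Lengths are in mm, angles in rad, forces in N, time in s.
With the tool pointing down it reaches from about 300 to 850 mm from the base axis. Payload 4.2 kg.
Tool frame: the origin (TCP) lies midway between the tips of the shut fingers; the grasp point (between the pads) lies grip_depth behind it (grip_depth is the distance from the TCP to the grasp point, in mm); z points along the fingers, y is the line along which they close (so a half turn about z gives the same grasp; the last joint's range is limited). The gripper opens to 91 mm and grips with 3 to 60 N. Pads are 32 mm wide; open, the fingers measure 118 mm over their backs; the gripper's body (76 mm by 178 mm) begins 60 mm behind the grasp point.
Start: joints at [1.187, 0.32, 1.565, -0, 1.257, -0.02], TCP at [204.604, 537.383, 213.976] pointing down, gripper open.
Joint ranges: [-3.11, 3.11], [-0.84, 2.01], [0.21, 2.61], [-1.34, 4.49], [0.05, 2.63], [-2.56, 2.56]. Speed limits (rad/s): [2.57, 2.57, 3.14, 3.14, 3.14, 3.14].

INTERFACE

Orientations are given as a unit quaternion [x, y, z, w].
In Python, from workcell import read_state, get_image, camera_model, sign_off, grip_depth gives the robot as it stands.
- The arm moves only by the tool jog_arm, never from a script. Its argument "rows" is a list of rows, each an object of numbers: "gripper": the gripper's target within -1 to 1 (shut at 1, half-way at 0, fully open at -1); "dx", "dy", "dz": the shift along the world's x, y, z normalised to -1 to 1, where 1 is 25 mm; "ax", "ay", "az": the turn, a rotation vector about the world's x, y, z normalised to -1 to 1, where 1 is 0.1 rad. In form: [{"gripper": .., "dx": .., "dy": .., "dz": .., "ax": .., "ay": .., "az": ..}, ...]. A call has 1 to 10 rows; each row shifts and turns the commanded pose from where the row before left it; what a row does not reach is not made up. A row lasts 1/10 s, in which the tool goes at most 50 mm and 8.59 degrees, less where a joint would pass 70% of its speed; a pose out of reach is approached as far as the arm can. A call with a number of a shift or a turn outside -1 to 1 is refused whole. A call with a gripper value outside its range is refused whole. The fingers move at their own pace and stop on an object; the grip force is fixed at half the most. Time passes only in rows, so rows that do not move let the fingers close. It gives the time, the measured TCP pose, the force, the opening and the grip force at its end, in the units of the state.
- read_state(): the state, without advancing time (a new reading comes with each control period).
- get_image(name): name is "side" or "top" or "wrist"; returns (picture, depth): 384x512x3 uint8, red, green, blue; 384x512 float32, mm along the optical axis (not along the pixel's ray), 0 where there is no reading.
- camera_model(name): a dict with "fx", "fy", "cx", "cy" (pixels), "rvec" (rotation vector, rad) and "tvec" (3), from world to camera coordinates, as OpenCV has them. Camera axes: x right, y down, z forward; pixel columns grow to the right and rows downward; lengths in mm; the calibration is good to about 2 mm. A picture is of the moment at which its call begins: read the wrist's pose just before it. camera_model takes no time and is no camera call; for the wrist camera it gives the pose at the moment of the call.
- sign_off(): hands the job in; it is judged then, once.
The state is a dict: "clock": time; "joints": joint angles; "dq": joint speeds; "effort": joint torques, N m; "tcp_pos": TCP position; "orientation": TCP orientation; "contact_force": force on the tool from outside, world axes, zero at the start; "moment": the same for the moment, N m; "opening": finger opening in mm; "grasp_force": force on a finger pad.
Only numpy, scipy, OpenCV 4.12 (cv2) and the standard library are available. Lean on these libraries where they do the work, as an engineer would, in place of code of your own. Each camera call takes 0.05 s, during which the arm holds its last target. There are 200 camera calls.

TASK

The heavy nut dispenser leans because one foot has lost its pad. Stand the ridged wooden block beside its low edge, pry that edge up over the block with the steel bar, slip the wooden shim under the short foot, then take the bar away and lay it flat on the table, so that the dispenser stands level on the shim. After that, with any loose walnuts gathered into the bamboo scoop, tip the scoop over the funnel so that every walnut ends inside the clear tube, and set the scoop back upright on the table; leave the milk jug and the tumbler alone.

Things in the scene. Friction and masses are not known exactly. Their poses are not given: they have to be found in the camera images.
- mill: nut dispenser, 2.4 kg: stone slab 180 (x) x 150 (y) x 28 mm; origin below its centre, z up. Frame mm: slab underside z 36; clear tube, bore 52, axis x 0 y 30, floor z 68, top z 149; steel funnel above, rim 136 wide at z 195. Stands on a round rail along y +65 (lowest z 0) and a steel foot (point mill_foot), 10 short: at the start it leans 0.073 rad, underside of the -y edge about 25 above the table
- mill_mouth (a point): centre of the funnel's rim, at x 0, y +30, z 195 mm of the dispenser's frame
- mill_foot (a point): centre of the flat end (diameter 24 mm) of the short foot, at x -50, y -60, z 10 mm of the dispenser's frame. The rest of the -y edge is free underneath; around x +50 mm is the place for the bar, whose tip goes in some 20 mm
- bar: flat steel pry bar 400 x 24 mm, 0.95 kg, 10 mm thick; last 50 mm at the +x end (tip) 6 mm thick, last 110 mm at the -x end (handle) 20 mm thick; underside all flat. Origin at the middle of its underside, x towards the tip, z up; centre of mass at x -30 mm. Levered down with at most 70 mm from block ridge to tip, it stays down by its own weight, handle end on the table, and can be let go
- block: loose wooden fulcrum block, 50 mm long (x) x 36 mm wide (y), with a rounded ridge (radius 10) along x on top; 32 mm high over the ridge; origin at the centre of its underside
- shim: loose wooden shim, a flat strip 100 (x) x 36 (y) x 10 mm; origin at the centre of its underside. 10 mm under the short foot make the dispenser level
- scoop: bamboo scoop: tray with flat floor 84 x 62 mm, 3 mm thick, side and back walls 30 mm high, in front (+x) a ramp of 18 degrees up to a lip 10 mm high at x 64 mm; straight handle 16 wide x 16 mm high behind (x -45 to -130 mm, z 12 to 28 mm). Origin at the centre of the floor's underside, z up; 0.17 kg. Walnuts surely roll out when it is tipped about 70 degrees, lip down
- scoop_lip (a point): middle of the scoop's front lip, at x 64, z 10 mm of the scoop's frame
- nut1: walnut, roundish, 24 mm, origin at its centre; starts in the scoop; may be absent
- nut2: walnut, roundish, 24 mm, origin at its centre; starts in the scoop; may be absent
- nut3: walnut, roundish, 24 mm, origin at its centre; starts in the scoop; may be absent
- nut4: walnut, roundish, 24 mm, origin at its centre; starts loose on the table; may be absent
- nut5: walnut, roundish, 24 mm, origin at its centre; starts loose on the table; may be absent
- jug: steel milk jug, 76 mm wide without its handle, 110 mm high, origin under its centre; leave alone
- tumbler: glass tumbler, 72 mm wide, 100 mm high, origin under its centre; leave alone
Mind the look-alikes: they are no part of the job. Leave any turquoise look-alike of the block alone. Several things look just like the shim: the one meant starts farthest to the robot's right.

How it is judged (in metres and radians):
On the way, in this order (a step that is already met when the one before it is completed fails the run):
1. the short foot is lifted higher than the shim is thick, with the bar resting on the block (contact force between bar and mill above 2 N and contact force between bar and block above 2 N and height (world z) of mill_foot above 0.0105 m), for 0.3 s.
2. the dispenser stands level with its short foot on the shim, free of the bar (contact force between shim and mill above 2 N and angle between mill's own z axis and vertical below 0.025 rad and contact force between bar and mill below 0.1 N), for 0.3 s.
3. the scoop is tipped over the funnel (angle between scoop's own z axis and vertical above 0.6 rad and horizontal distance between scoop_lip and mill_mouth below 0.065 m and height (world z) of scoop_lip above 0.12 m), for 0.1 s.
At the end, for the whole second after the job is handed in: Dispenser level (within 0.025 rad) and still, its short foot resting on the shim (over 2 N); bar flat on the table, not touching the dispenser; scoop upright on the table; every walnut present inside the clear tube (within 30 mm of its axis, below 155 mm in the dispenser's frame) (all of step 2 and linear speed of each of mill, scoop below 0.02 m/s and height (world z) of each of bar, scoop below 0.008 m and angle between bar's own z axis and vertical below 0.05 rad and angle between scoop's own z axis and vertical below 0.1 rad and horizontal distance between each of nut1, nut2, nut3, nut4, nut5 and mill_mouth below 0.03 m and z of nut1 in the frame of mill between 0.06 and 0.155 m and z of nut2 in the frame of mill between 0.06 and 0.155 m and z of nut3 in the frame of mill between 0.06 and 0.155 m and z of nut4 in the frame of mill between 0.06 and 0.155 m and z of nut5 in the frame of mill between 0.06 and 0.155 m).
It fails at once if the dispenser is tipped by more than 0.3 rad (angle between mill's own z axis and vertical above 0.3 rad).
It fails at once if the jug or the tumbler is moved more than 40 mm (distance of any of jug, tumbler from where it was at the start of the episode above 0.04 m).
Of nut1, nut2, nut3, nut4, nut5 only 3 to 5 are there at a start; the rules pass over those that are not, and their reading is None.
At some moment in a run one of shim, scoop may be knocked a few centimetres aside while the robot is not near it.
Once in a run the grip may slacken for a moment while it holds something.
It also fails if it takes over 210 s, if anything falls off the work surface, if the arm or the gripper's body presses on something with over 40 N, if the wrist force passes 120 N, or if a joint passes its speed limit or range.

## Working session

There is one attempt and no reset: what is moved stays moved. The work goes in short steps, Python scripts to look and compute and a tool call to move; the robot and the scene stay as the last step left them, time stands still between calls to the robot, and variables do not carry over. Pictures are saved under pics/ and viewed, at most 14 in all, crops included, and the job is handed in when it is done.

Besides the shell and the picture viewer there is one more tool, called after "Request:" as name(argument=value, ...), one argument or row to a line, values as JSON. jog_arm: Moves the arm, as the interface text tells. Its arguments: {"type":"object","properties":{"rows":{"type":"array","items":{"type":"object","properties":{"gripper":{"type":"number"},"dx":{"type":"number","minimum":-1,"maximum":1},"dy":{"type":"number","minimum":-1,"maximum":1},"dz":{"type":"number","minimum":-1,"maximum":1},"ax":{"type":"number","minimum":-1,"maximum":1},"ay":{"type":"number","minimum":-1,"maximum":1},"az":{"type":"number","minimum":-1,"maximum":1}}}}},"required":["rows"]}

```bash
ls; mkdir -p pics
cat > h.py <<'E'
import numpy as np, cv2
from workcell import *
def cam(n):
    m=camera_model(n);R=cv2.Rodrigues(np.array(m["rvec"],float))[0];return m,R,np.array(m["tvec"],float).ravel()
def cloud(n,d,c):
    m,R,t=c
    v,u=np.indices(d.shape)
    P=np.stack([(u-m["cx"])/m["fx"]*d,(v-m["cy"])/m["fy"]*d,d],-1)
    W=(P-t)@R
    W[d<=0]=np.nan
    return W
def shot(n,f):
    c=cam(n);p,d=get_image(n);W=cloud(n,d,c)
    cv2.imwrite(f"pics/{f}.png",cv2.cvtColor(p,cv2.COLOR_RGB2BGR));np.savez(f"pics/{f}.npz",p=p,W=W)
    return p,W
E
python3 - <<'E'
from h import *
print(grip_depth, read_state())
a,_=shot("top","top0");b,_=shot("side","side0")
for n in("top","side"):
    c=cam(n);print(n,c[0]["fx"],-c[1].T@c[2],c[1][2])
E
```

```text
pics
18.8 {'clock': 0.0, 'joints': array([ 1.18700323e+00,  3.20312692e-01,  1.56572524e+00, -1.53128258e-05,
        1.25742568e+00, -1.99960493e-02]), 'dq': array([-0.00099805,  0.00054716,  0.00067221,  0.00119309,  0.0007838 ,
        0.00130803]), 'effort': array([-1.61600005e-03, -4.12451649e+01, -2.31976676e+01,  7.26649957e-02,
        4.55050659e-02, -1.45644926e-04]), 'tcp_pos': array([204.39937805, 536.86698895, 213.09043187]), 'orientation': array([ 1.80894695e-01,  9.83502026e-01, -9.17939270e-04, -1.80454471e-04]), 'contact_force': array([-0.15576003, -0.16985377,  0.2778346 ]), 'moment': array([ 0.08822015, -0.06706427, -0.01533733]), 'grasp_force': 0.0, 'opening': 91.13659701095507}
top 476.0578420919454 [ 466.63561704    4.37117152 1378.13756753] [ 0.08766687  0.01127548 -0.99608603]
side 471.6617584744596 [ 270.27987637 -928.36690761  963.19999292] [ 0.24785036  0.73086012 -0.63593529]
```

View pics/top0.png

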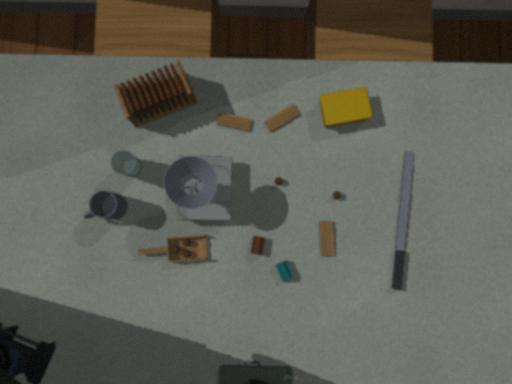

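View pics/side0.png

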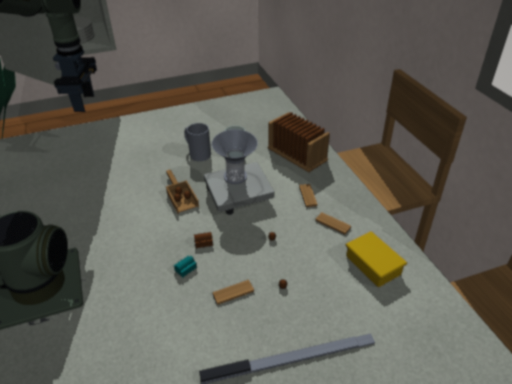

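Top view, where up is +x and left is +y. Shim candidates are the wood strips at (235,122), (283,118) and (328,238); I choose (328,238), the farthest right. Block candidates are brown (258,245) and turquoise (285,271); I choose the brown one. The bar is at (403,220) with its tip up, the scoop at (185,249) with its lip right, and the loose nuts at (279,181) and (337,195). The mill is at (200,188).

```bash
cat >> h.py <<'E'
def comps(W,p,zmin=5,zmax=60,amin=12,box=None):
    z=W[...,2];m=((z>zmin)&(z<zmax)).astype(np.uint8)
    n,l,s,c=cv2.connectedComponentsWithStats(m,connectivity=4)
    for i in range(1,n):
        if s[i,4]<amin: continue
        q=W[l==i]
        if box and not(box[0]<q[:,0].mean()<box[1] and box[2]<q[:,1].mean()<box[3]):continue
        r=cv2.minAreaRect(q[:,:2].astype(np.float32))
        print("px",c[i].round(),"n",s[i,4],"rect",np.round(r[0]),np.round(r[1]),round(r[2],1),"z50/95",np.round(np.percentile(q[:,2],[50,95]),1),"rgb",np.median(p[l==i],0))
E
python3 - <<'E'
from h import *
for f in("top0","side0"):
    d=np.load(f"pics/{f}.npz");p,W=d["p"],d["W"]
    z=W[...,2];print(f,"table",np.nanmedian(z[np.abs(z)<15]))
    comps(W,p,zmin=4 if f=="top0" else 5,zmax=300,box=(150,900,-700,450))
d=np.load("pics/top0.npz");W=d["W"]
rim=W[(W[...,2]>185)&(W[...,2]<260)&(abs(W[...,0]-500)<200)&(abs(W[...,1]-150)<200)]
print(cv2.minEnclosingCircle(rim[:,:2].astype(np.float32)),np.percentile(rim[:,2],[5,50,95]))
s=W[(W[...,2]>45)&(W[...,2]<80)&(abs(W[...,0]-500)<200)&(W[...,1]>0)&(W[...,1]<200)]
print(s[:,:2].min(0),s[:,:2].max(0),len(s)); r=cv2.minAreaRect(s[:,:2].astype(np.float32));print(r)
a=cv2.resize(cv2.imread("pics/top0.png")[140:300,120:420],None,fx=2.6,fy=2.6,interpolation=2);cv2.imwrite("pics/c1.png",a)
E
```

```text
top0 table -0.7264036661556614
px [155.  95.] n 3114 rect [869. 318.] [148. 218.] 23.2 z50/95 [104.3 123.9] rgb [52. 37. 23.]
px [345. 107.] n 1630 rect [ 843. -242.] [106. 151.] 11.5 z50/95 [50.  54.4] rgb [137. 115.  20.]
px [281. 117.] n 394 rect [809. -57.] [ 39. 100.] 33.6 z50/95 [ 8.8 13.4] rgb [105.  82.  53.]
px [233. 121.] n 405 rect [795.  81.] [103.  42.] 74.8 z50/95 [ 8.6 12.9] rgb [103.  81.  52.]
px [124. 163.] n 600 rect [666. 382.] [96. 70.] 22.3 z50/95 [ 64.7 101.3] rgb [72. 80. 77.]
px [408. 153.] n 25 rect [ 711. -427.] [17. 19.] 55.5 z50/95 [5.6 8.9] rgb [ 93.  98. 104.]
px [200. 188.] n 3926 rect [596. 165.] [190. 165.] 0.5 z50/95 [123.9 190.1] rgb [80. 85. 89.]
px [401. 227.] n 1158 rect [ 512. -409.] [ 32. 384.] 84.6 z50/95 [10.4 22.1] rgb [88. 93. 98.]
px [278. 181.] n 50 rect [621. -52.] [20. 23.] 41.2 z50/95 [20.4 26.3] rgb [66.  48.5 38. ]
px [105. 206.] n 845 rect [536. 444.] [116.  91.] 73.5 z50/95 [ 62.7 109.9] rgb [42. 45. 47.]
px [336. 195.] n 51 rect [ 582. -216.] [20. 21.] 1.9 z50/95 [19.7 27.8] rgb [66. 52. 43.]
px [326. 238.] n 438 rect [ 459. -191
[... 1145 characters left out ...]
54.] [29. 20.] 68.7 z50/95 [19.7 26.5] rgb [61.5 43.  34.5]
px [185. 265.] n 310 rect [373. -75.] [64. 41.] 22.8 z50/95 [24.6 34.5] rgb [11. 73. 72.]
px [233. 291.] n 512 rect [ 462. -194.] [101.  48.] 4.6 z50/95 [11.6 15. ] rgb [126.  96.  60.]
px [283. 284.] n 73 rect [ 585. -224.] [20. 22.] 31.1 z50/95 [20.5 27.7] rgb [61. 41. 28.]
px [281. 358.] n 2122 rect [ 523. -412.] [ 33. 402.] 84.2 z50/95 [12.1 22.9] rgb [103. 108. 118.]
((593.0450439453125, 177.48190307617188), 67.63262176513672) [185.46749159 189.75074832 196.33242647]
[502.28043359  82.11021579] [682.86998002 199.99510422] 1685
((592.6502685546875, 141.2485809326172), (180.5254364013672, 117.92356872558594), 0.15926474332809448)
```

View pics/c1.png

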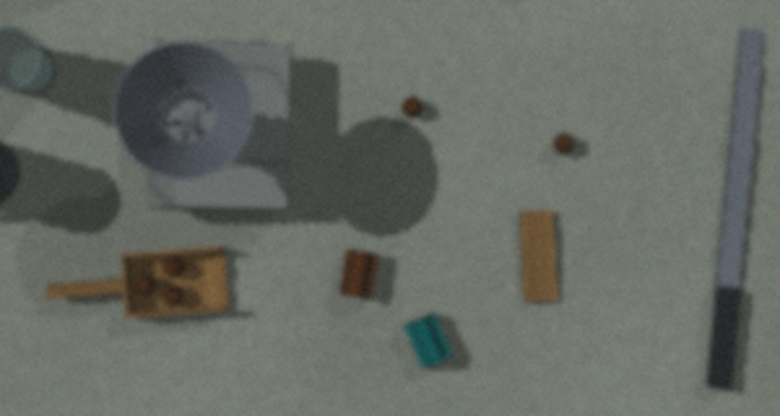

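Crop: three nuts sit near the back of the scoop at about (187,242), (176,250) and (187,254) px. The brown block is at (258,245), and the right-most strip at (328,238) is the shim. I'll start with the nut at about (622,-53).

Request:
jog_arm(
  rows=[
    {"gripper": -1,"dx": 0.7,"dy": -0.98,"dz": 0.25,"az": 0.46},
    {"gripper": -1,"dx": 0.7,"dy": -0.98,"dz": 0.25,"az": 0.46},
    {"gripper": -1,"dx": 0.7,"dy": -0.98,"dz": 0.25,"az": 0.46},
    {"gripper": -1,"dx": 0.7,"dy": -0.98,"dz": 0.25,"az": 0.46},
    {"gripper": -1,"dx": 0.7,"dy": -0.98,"dz": 0.25,"az": 0.46},
    {"gripper": -1,"dx": 0.7,"dy": -0.98,"dz": 0.25,"az": 0.46},
    {"gripper": -1,"dx": 0.7,"dy": -0.98,"dz": 0.25,"az": 0.46},
    {"gripper": -1,"dx": 0.7,"dy": -0.98,"dz": 0.25,"az": 0.46},
  ],
)

```text
invalid input
```

Request:
jog_arm(
  rows=[
    {"gripper": -1,"dx": 0.7,"dy": -0.98},
    {"gripper": -1,"dx": 0.7,"dy": -0.98},
    {"gripper": -1,"dx": 0.7,"dy": -0.98},
    {"gripper": -1,"dx": 0.7,"dy": -0.98},
    {"gripper": -1,"dx": 0.7,"dy": -0.98},
    {"gripper": -1,"dx": 0.7,"dy": -0.98},
    {"gripper": -1,"dx": 0.7,"dy": -0.98},
    {"gripper": -1,"dx": 0.7,"dy": -0.98},
  ],
)

```text
invalid input
```

Request:
jog_arm(
  rows=[
    {"gripper": -1,"dx": 0.7,"dy": -0.98},
    {"gripper": -1,"dx": 0.7,"dy": -0.98},
    {"gripper": -1,"dx": 0.7,"dy": -0.98},
    {"gripper": -1,"dx": 0.7,"dy": -0.98},
    {"gripper": -1,"dx": 0.7,"dy": -0.98},
    {"gripper": -1,"dx": 0.7,"dy": -0.98},
    {"gripper": -1,"dx": 0.7,"dy": -0.98},
    {"gripper": -1,"dx": 0.7,"dy": -0.98},
    {"gripper": -1},
  ],
)

```text
invalid input
```

Run:
```python
from h import *
s=read_state();print(s["tcp_pos"],s["orientation"],s["joints"].round(2))
p,W=shot("wrist","w1");print(np.nanmedian(W[...,2]))
comps(W,p,zmin=8,zmax=300,amin=100)
d=np.load("pics/top0.npz")["W"]
for q in((187,242),(176,250),(187,254)):print(d[q[1],q[0]].round())
```

```text
[204.44698617 536.94906153 213.18595151] [ 1.80916890e-01  9.83498061e-01 -7.87256910e-04 -1.50329226e-04] [ 1.19  0.32  1.57 -0.    1.26 -0.02]
-0.44148996735715096
px [477. 120.] n 9403 rect [168. 672.] [20. 82.] 51.5 z50/95 [228.8 262.5] rgb [61. 64. 60.]
px [123. 248.] n 3926 rect [171. 497.] [61. 25.] 8.6 z50/95 [256.6 298.7] rgb [11. 12. 13.]
px [380. 248.] n 4136 rect [207. 593.] [28. 64.] 36.5 z50/95 [258.2 298.8] rgb [13. 15. 16.]
px [116. 324.] n 2375 rect [187. 494.] [ 5. 39.] 69.9 z50/95 [284.8 298.6] rgb [11. 14. 18.]
px [380. 317.] n 1728 rect [221. 583.] [ 4. 38.] 67.7 z50/95 [282.  298.3] rgb [16. 21. 26.]
px [160. 347.] n 253 rect [409. 319.] [51. 15.] 79.4 z50/95 [20.1 27.1] rgb [86. 64. 44.]
[440. 203.  25.]
[417. 233.  27.]
[407. 202.  28.]
```

Request:
jog_arm(
  rows=[
    {"gripper": -1,"dx": 0.7,"dy": -0.98,"dz": 0.25,"ax": 0,"ay": 0,"az": 0.46},
    {"gripper": -1,"dx": 0.7,"dy": -0.98,"dz": 0.25,"ax": 0,"ay": 0,"az": 0.46},
    {"gripper": -1,"dx": 0.7,"dy": -0.98,"dz": 0.25,"ax": 0,"ay": 0,"az": 0.46},
    {"gripper": -1,"dx": 0.7,"dy": -0.98,"dz": 0.25,"ax": 0,"ay": 0,"az": 0.46},
    {"gripper": -1,"dx": 0.7,"dy": -0.98,"dz": 0.25,"ax": 0,"ay": 0,"az": 0.46},
    {"gripper": -1,"dx": 0.7,"dy": -0.98,"dz": 0.25,"ax": 0,"ay": 0,"az": 0.46},
    {"gripper": -1,"dx": 0.7,"dy": -0.98,"dz": 0.25,"ax": 0,"ay": 0,"az": 0.46},
    {"gripper": -1,"dx": 0.7,"dy": -0.98,"dz": 0.25,"ax": 0,"ay": 0,"az": 0.46},
  ],
)

```text
clock: 0.95
tcp_pos: [345.0, 340.2, 264.0]
orientation: [-0.003, 1.0, -0.0, -0.0]
contact_force: [0.7, 0.7, 0.3]
opening: 91.1
grasp_force: 0.0
```

Request:
jog_arm(
  rows=[
    {"gripper": -1,"dx": 0.7,"dy": -0.98,"dz": 0,"ax": 0,"ay": 0,"az": 0},
    {"gripper": -1,"dx": 0.7,"dy": -0.98,"dz": 0,"ax": 0,"ay": 0,"az": 0},
    {"gripper": -1,"dx": 0.7,"dy": -0.98,"dz": 0,"ax": 0,"ay": 0,"az": 0},
    {"gripper": -1,"dx": 0.7,"dy": -0.98,"dz": 0,"ax": 0,"ay": 0,"az": 0},
    {"gripper": -1,"dx": 0.7,"dy": -0.98,"dz": 0,"ax": 0,"ay": 0,"az": 0},
    {"gripper": -1,"dx": 0.7,"dy": -0.98,"dz": 0,"ax": 0,"ay": 0,"az": 0},
    {"gripper": -1,"dx": 0.7,"dy": -0.98,"dz": 0,"ax": 0,"ay": 0,"az": 0},
    {"gripper": -1,"dx": 0.7,"dy": -0.98,"dz": 0,"ax": 0,"ay": 0,"az": 0},
  ],
)

```text
clock: 1.75
tcp_pos: [485.0, 144.2, 263.7]
orientation: [-0.002, 1.0, 0.0, -0.0]
contact_force: [0.8, -0.2, -0.2]
opening: 91.6
grasp_force: 0.0
```

Request:
jog_arm(
  rows=[
    {"gripper": -1,"dx": 0.7,"dy": -0.98,"dz": 0,"ax": 0,"ay": 0,"az": 0},
    {"gripper": -1,"dx": 0.7,"dy": -0.98,"dz": 0,"ax": 0,"ay": 0,"az": 0},
    {"gripper": -1,"dx": 0.7,"dy": -0.98,"dz": -0.8,"ax": 0,"ay": 0,"az": 0},
    {"gripper": -1,"dx": 0.7,"dy": -0.98,"dz": -0.8,"ax": 0,"ay": 0,"az": 0},
    {"gripper": -1,"dx": 0.7,"dy": -0.98,"dz": -0.8,"ax": 0,"ay": 0,"az": 0},
    {"gripper": -1,"dx": 0.7,"dy": -0.98,"dz": -0.8,"ax": 0,"ay": 0,"az": 0},
    {"gripper": -1,"dx": 0.7,"dy": -0.98,"dz": -0.8,"ax": 0,"ay": 0,"az": 0},
    {"gripper": -1,"dx": 0.7,"dy": -0.98,"dz": -0.8,"ax": 0,"ay": 0,"az": 0},
    {"gripper": -1,"dx": 0,"dy": 0,"dz": 0,"ax": 0,"ay": 0,"az": 0},
    {"gripper": -1,"dx": 0,"dy": 0,"dz": 0,"ax": 0,"ay": 0,"az": 0},
  ],
)

```text
clock: 2.75
tcp_pos: [624.2, -50.8, 143.0]
orientation: [-0.001, 1.0, 0.0, -0.001]
contact_force: [0.4, -0.8, -0.0]
opening: 90.8
grasp_force: 0.0
```

Run:
```python
from h import *
s=read_state();print(s["tcp_pos"],s["orientation"],s["joints"].round(2))
p,W=shot("wrist","w1");print(np.nanmedian(W[...,2]))
comps(W,p,zmin=8,zmax=130,amin=60)
```

```text
[624.15350697 -50.8217499  143.02070562] [-1.49315976e-03  9.99998158e-01  3.93223338e-04 -1.14030365e-03] [-0.1   0.45  1.55  0.    1.15 -1.67]
0.02989626572489356
px [82. 25.] n 1972 rect [ 494. -192.] [41. 37.] 3.6 z50/95 [ 9.1 10.3] rgb [149. 111.  64.]
px [454. 145.] n 23332 rect [593. 113.] [178.  97.] 11.5 z50/95 [54.8 58.5] rgb [122. 126. 126.]
px [ 64. 137.] n 569 rect [ 589. -219.] [21. 22.] 64.2 z50/95 [19.7 23.5] rgb [43. 26. 13.]
px [246. 176.] n 447 rect [625. -52.] [21. 22.] 36.6 z50/95 [20.5 23.6] rgb [89. 53. 25.]
px [242. 329.] n 1580 rect [814. -59.] [ 37. 100.] 33.5 z50/95 [ 8.9 10. ] rgb [152. 113.  66.]
px [338. 320.] n 799 rect [794.  58.] [53. 36.] 79.2 z50/95 [ 8.9 10. ] rgb [153. 114.  66.]
px [134. 345.] n 178 rect [ 823. -176.] [29.  2.] 10.9 z50/95 [17.5 31.6] rgb [118.  96.   0.]
```

View pics/w1.png

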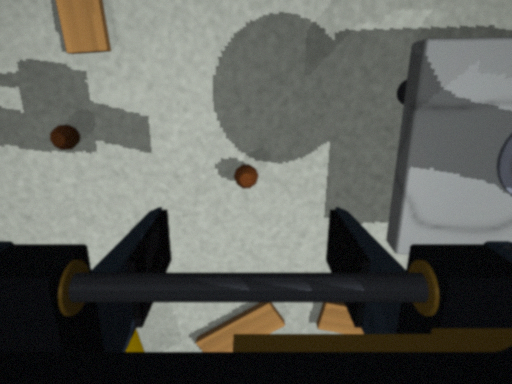

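The wrist picture shows the nut at (246,176), about (625,-52), centred under the open fingers. The other nut is at (64,137), about (588,-219). Grasping the first one.

Request:
jog_arm(
  rows=[
    {"gripper": -1,"dx": 0,"dy": 0,"dz": -0.92,"ax": 0,"ay": 0,"az": 0},
    {"gripper": -1,"dx": 0,"dy": 0,"dz": -0.92,"ax": 0,"ay": 0,"az": 0},
    {"gripper": -1,"dx": 0,"dy": 0,"dz": -0.92,"ax": 0,"ay": 0,"az": 0},
    {"gripper": -1,"dx": 0,"dy": 0,"dz": -0.92,"ax": 0,"ay": 0,"az": 0},
    {"gripper": -1,"dx": 0,"dy": 0,"dz": -0.92,"ax": 0,"ay": 0,"az": 0},
    {"gripper": -1,"dx": 0,"dy": 0,"dz": -0.92,"ax": 0,"ay": 0,"az": 0},
    {"gripper": -1,"dx": 0,"dy": 0,"dz": 0,"ax": 0,"ay": 0,"az": 0},
    {"gripper": 1,"dx": 0,"dy": 0,"dz": 0,"ax": 0,"ay": 0,"az": 0},
    {"gripper": 1,"dx": 0,"dy": 0,"dz": 0,"ax": 0,"ay": 0,"az": 0},
    {"gripper": 1,"dx": 0,"dy": 0,"dz": 0,"ax": 0,"ay": 0,"az": 0},
  ],
)

```text
clock: 3.8
tcp_pos: [625.7, -50.5, 7.8]
orientation: [-0.002, 1.0, -0.0, 0.002]
contact_force: [1.0, 0.6, 1.2]
opening: 69.9
grasp_force: 0.0
```

Request:
jog_arm(
  rows=[
    {"gripper": 1,"dx": 0,"dy": 0,"dz": 0,"ax": 0,"ay": 0,"az": 0},
    {"gripper": 1,"dx": 0,"dy": 0,"dz": 0,"ax": 0,"ay": 0,"az": 0},
    {"gripper": 1,"dx": 0,"dy": 0,"dz": 0,"ax": 0,"ay": 0,"az": 0},
    {"gripper": 1,"dx": 0,"dy": 0,"dz": 0,"ax": 0,"ay": 0,"az": 0},
    {"gripper": 1,"dx": 0,"dy": 0,"dz": 0.4,"ax": 0,"ay": 0,"az": 0},
  ],
)

```text
clock: 4.3
tcp_pos: [623.4, -50.5, 15.0]
orientation: [-0.002, 1.0, 0.0, -0.002]
contact_force: [-0.2, -0.4, 0.0]
opening: 30.2
grasp_force: 0.0
```

Request:
jog_arm(
  rows=[
    {"gripper": 0.3,"dx": 0,"dy": 0,"dz": -0.5,"ax": 0,"ay": 0,"az": 0},
    {"gripper": 1,"dx": 0,"dy": 0,"dz": 0,"ax": 0,"ay": 0,"az": 0},
    {"gripper": 1,"dx": 0,"dy": 0,"dz": 0,"ax": 0,"ay": 0,"az": 0},
    {"gripper": 1,"dx": 0,"dy": 0,"dz": 0,"ax": 0,"ay": 0,"az": 0},
    {"gripper": 1,"dx": 0,"dy": 0,"dz": 0,"ax": 0,"ay": 0,"az": 0},
    {"gripper": 1,"dx": 0,"dy": 0,"dz": 0,"ax": 0,"ay": 0,"az": 0},
    {"gripper": 1,"dx": 0,"dy": 0,"dz": 0,"ax": 0,"ay": 0,"az": 0},
  ],
)

```text
clock: 5.0
tcp_pos: [624.7, -50.6, 3.6]
orientation: [-0.002, 1.0, 0.0, 0.0]
contact_force: [-0.3, -1.3, -0.6]
opening: 22.0
grasp_force: 30.0
```

Request:
jog_arm(
  rows=[
    {"gripper": 1,"dx": 0,"dy": 0,"dz": 0.9,"ax": 0,"ay": 0,"az": 0},
    {"gripper": 1,"dx": -0.8,"dy": 0,"dz": 0.9,"ax": 0,"ay": 0,"az": 0},
    {"gripper": 1,"dx": -0.8,"dy": 0,"dz": 0.9,"ax": 0,"ay": 0,"az": 0},
    {"gripper": 1,"dx": -0.8,"dy": 0,"dz": 0,"ax": 0,"ay": 0,"az": 0},
    {"gripper": 1,"dx": -0.8,"dy": 0,"dz": 0,"ax": 0,"ay": 0,"az": 0},
    {"gripper": 1,"dx": -0.8,"dy": 0,"dz": 0,"ax": 0,"ay": 0,"az": 0},
    {"gripper": 1,"dx": -0.8,"dy": 0,"dz": 0,"ax": 0,"ay": 0,"az": 0},
    {"gripper": 1,"dx": -0.8,"dy": 0,"dz": 0,"ax": 0,"ay": 0,"az": 0},
    {"gripper": 1,"dx": -0.8,"dy": 0,"dz": 0,"ax": 0,"ay": 0,"az": 0},
    {"gripper": 1,"dx": -0.8,"dy": 0,"dz": 0,"ax": 0,"ay": 0,"az": 0},
  ],
)

```text
clock: 6.0
tcp_pos: [443.8, -50.6, 71.2]
orientation: [-0.002, 1.0, 0.0, 0.0]
contact_force: [0.2, -0.6, 0.2]
opening: 22.1
grasp_force: 30.0
```

Request:
jog_arm(
  rows=[
    {"gripper": 1,"dx": -0.8,"dy": 0.8,"dz": 0,"ax": 0,"ay": 0,"az": 0},
    {"gripper": 1,"dx": 0,"dy": 1,"dz": 0,"ax": 0,"ay": 0,"az": 0},
    {"gripper": 1,"dx": 0,"dy": 1,"dz": 0,"ax": 0,"ay": 0,"az": 0},
    {"gripper": 1,"dx": 0,"dy": 1,"dz": 0,"ax": 0,"ay": 0,"az": 0},
    {"gripper": 1,"dx": 0,"dy": 1,"dz": 0,"ax": 0,"ay": 0,"az": 0},
    {"gripper": 1,"dx": 0,"dy": 1,"dz": 0,"ax": 0,"ay": 0,"az": 0},
    {"gripper": 1,"dx": 0,"dy": 1,"dz": 0,"ax": 0,"ay": 0,"az": 0},
    {"gripper": 1,"dx": 0,"dy": 1,"dz": 0,"ax": 0,"ay": 0,"az": 0},
    {"gripper": 1,"dx": 0,"dy": 0.8,"dz": 0.4,"ax": 0,"ay": 0,"az": 0},
    {"gripper": 1,"dx": 0,"dy": 0,"dz": 0,"ax": 0,"ay": 0,"az": 0},
  ],
)

```text
clock: 7.0
tcp_pos: [425.7, 166.5, 82.0]
orientation: [-0.003, 1.0, 0.001, 0.002]
contact_force: [0.2, -0.8, -0.3]
opening: 21.6
grasp_force: 30.0
```

Run:
```python
from h import *
s=read_state();print(s["tcp_pos"],s["opening"],s["joints"].round(2))
p,W=shot("wrist","w2")
comps(W,p,zmin=16,zmax=60,amin=60)
```

```text
[425.74179557 166.52110663  82.03261081] 21.577671326543804 [ 0.35  0.27  2.02  0.    0.85 -1.23]
px [375. 189.] n 5923 rect [423. 247.] [ 71. 192.] 5.6 z50/95 [26.9 29.5] rgb [163. 124.  73.]
px [298. 180.] n 681 rect [411. 205.] [21. 21.] 76.2 z50/95 [23.7 26.7] rgb [94. 54. 25.]
px [ 36. 215.] n 3247 rect [440.   4.] [37. 51.] 81.6 z50/95 [24.4 31. ] rgb [98. 56. 25.]
px [339. 194.] n 668 rect [422. 236.] [21. 22.] 75.0 z50/95 [23.5 26.6] rgb [83. 49. 23.]
px [300. 218.] n 539 rect [442. 208.] [22. 18.] 28.3 z50/95 [24.  26.5] rgb [93. 54. 26.]
px [247. 318.] n 1497 rect [511. 165.] [11. 43.] 5.3 z50/95 [53.5 59.4] rgb [66. 67. 68.]
```

View pics/w2.png

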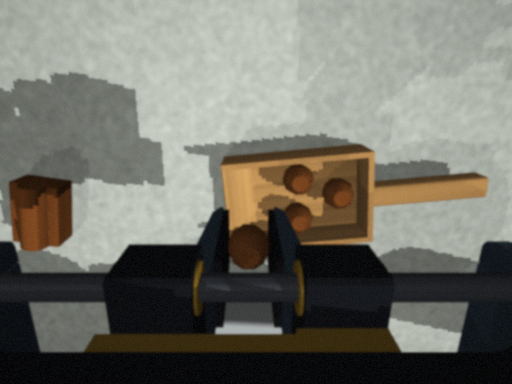

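Picture: nuts in the scoop at (298,180), (339,194) and (300,218), with the front floor free. I'll release at the front centre, about (427,187).

Request:
jog_arm(
  rows=[
    {"gripper": 1,"dx": 0,"dy": 0.8,"dz": 0,"ax": 0,"ay": 0,"az": 0},
    {"gripper": 1,"dx": 0,"dy": 0.04,"dz": -0.8,"ax": 0,"ay": 0,"az": 0},
    {"gripper": 1,"dx": 0,"dy": 0,"dz": -0.8,"ax": 0,"ay": 0,"az": 0},
    {"gripper": 1,"dx": 0,"dy": 0,"dz": -0.4,"ax": 0,"ay": 0,"az": 0},
    {"gripper": 1,"dx": 0,"dy": 0,"dz": 0,"ax": 0,"ay": 0,"az": 0},
    {"gripper": 0.3,"dx": 0,"dy": 0,"dz": 0,"ax": 0,"ay": 0,"az": 0},
    {"gripper": 0.3,"dx": 0,"dy": 0,"dz": 0,"ax": 0,"ay": 0,"az": 0},
    {"gripper": 0.3,"dx": 0,"dy": 0,"dz": 0,"ax": 0,"ay": 0,"az": 0},
    {"gripper": 0.3,"dx": 0,"dy": 0,"dz": 0.8,"ax": 0,"ay": 0,"az": 0},
    {"gripper": 0.3,"dx": 0,"dy": -0.8,"dz": 0.8,"ax": 0,"ay": 0,"az": 0},
  ],
)

```text
clock: 8.05
tcp_pos: [425.0, 166.4, 71.7]
orientation: [-0.003, 1.0, 0.0, 0.0]
contact_force: [0.5, 0.3, 0.2]
opening: 32.0
grasp_force: 0.0
```

Run:
```python
from h import *
s=read_state();print(s["tcp_pos"],s["opening"],s["joints"].round(2))
p,W=shot("wrist","w3")
comps(W,p,zmin=16,zmax=60,amin=60)
```

```text
[425.03012545 166.38166383  71.73207634] 32.02061203993347 [ 0.35  0.28  2.03  0.    0.83 -1.23]
px [384. 190.] n 5959 rect [421. 247.] [ 67. 192.] 5.6 z50/95 [26.8 29.5] rgb [168. 128.  76.]
px [301. 185.] n 734 rect [411. 205.] [21. 22.] 72.9 z50/95 [23.6 26.6] rgb [94.5 55.  25. ]
px [343. 200.] n 731 rect [422. 236.] [21. 22.] 74.6 z50/95 [23.4 26.6] rgb [85. 49. 24.]
px [ 28. 220.] n 3400 rect [440.   4.] [38. 51.] 82.0 z50/95 [24.1 31. ] rgb [96.5 55.  25. ]
px [273. 204.] n 603 rect [426. 185.] [19. 22.] 44.1 z50/95 [23.3 26.5] rgb [86. 51. 24.]
px [306. 222.] n 295 rect [439. 211.] [21. 10.] 31.1 z50/95 [23.  26.5] rgb [94. 55. 26.]
px [253. 253.] n 600 rect [463. 172.] [ 6. 35.] 5.1 z50/95 [26.1 29.6] rgb [88. 66. 39.]
px [248. 322.] n 1786 rect [507. 168.] [ 3. 63.] 0.5 z50/95 [46.6 56. ] rgb [64. 66. 66.]
```

Request:
jog_arm(
  rows=[
    {"gripper": -0.2,"dx": 0,"dy": -1,"dz": 0,"ax": 0,"ay": 0,"az": 0},
    {"gripper": -0.2,"dx": 0,"dy": -1,"dz": 0,"ax": 0,"ay": 0,"az": 0},
    {"gripper": -0.2,"dx": 0,"dy": -1,"dz": 0,"ax": 0,"ay": 0,"az": 0},
    {"gripper": -0.2,"dx": 0,"dy": -1,"dz": 0,"ax": 0,"ay": 0,"az": 0},
    {"gripper": -0.2,"dx": 0,"dy": -1,"dz": 0,"ax": 0,"ay": 0,"az": 0},
    {"gripper": -0.2,"dx": 0,"dy": -1,"dz": 0,"ax": 0,"ay": 0,"az": 0},
    {"gripper": -0.2,"dx": 0,"dy": -1,"dz": 0,"ax": 0,"ay": 0,"az": 0},
    {"gripper": -0.2,"dx": 0,"dy": -1,"dz": 0,"ax": 0,"ay": 0,"az": 0},
    {"gripper": -0.2,"dx": 0,"dy": -1,"dz": 0,"ax": 0,"ay": 0,"az": 0},
  ],
)

```text
clock: 9.0
tcp_pos: [424.7, -60.5, 71.2]
orientation: [-0.002, 1.0, 0.0, 0.001]
contact_force: [0.4, -0.3, -0.6]
opening: 54.6
grasp_force: 0.0
```

Request:
jog_arm(
  rows=[
    {"gripper": -0.2,"dx": 0.92,"dy": -0.92,"dz": 0,"ax": 0,"ay": 0,"az": 0},
    {"gripper": -0.2,"dx": 0.92,"dy": -0.92,"dz": 0,"ax": 0,"ay": 0,"az": 0},
    {"gripper": -0.2,"dx": 0.92,"dy": -0.92,"dz": 0,"ax": 0,"ay": 0,"az": 0},
    {"gripper": -0.2,"dx": 0.92,"dy": -0.92,"dz": 0,"ax": 0,"ay": 0,"az": 0},
    {"gripper": -0.2,"dx": 0.92,"dy": -0.92,"dz": 0,"ax": 0,"ay": 0,"az": 0},
    {"gripper": -0.2,"dx": 0.92,"dy": -0.92,"dz": 0,"ax": 0,"ay": 0,"az": 0},
    {"gripper": -0.2,"dx": 0.92,"dy": -0.92,"dz": 0,"ax": 0,"ay": 0,"az": 0},
    {"gripper": -0.2,"dx": 0,"dy": 0,"dz": 0,"ax": 0,"ay": 0,"az": 0},
  ],
)

```text
clock: 9.8
tcp_pos: [588.9, -223.5, 71.1]
orientation: [-0.001, 1.0, -0.001, 0.002]
contact_force: [0.2, 0.1, 0.4]
opening: 55.0
grasp_force: 0.0
```

Run:
```python
from h import *
s=read_state();print(s["tcp_pos"],s["opening"],s["joints"].round(2))
p,W=shot("wrist","w4")
comps(W,p,zmin=4,zmax=60,amin=60)
```

```text
[ 588.85972861 -223.50196511   71.05601232] 55.027894127413994 [-0.38  0.52  1.63 -0.    0.99 -1.95]
px [293.  47.] n 5270 rect [ 484. -193.] [62. 36.] 3.5 z50/95 [ 9.  10.1] rgb [141. 105.  61.]
px [  6. 194.] n 1299 rect [ 581. -409.] [ 11. 123.] 83.7 z50/95 [8.1 9.6] rgb [73. 77. 86.]
px [252. 199.] n 761 rect [ 588. -220.] [22. 22.] 29.9 z50/95 [20.1 23.5] rgb [80. 49. 22.]
```

Centred; grasp and carry back.

Request:
jog_arm(
  rows=[
    {"gripper": -0.2,"dx": 0,"dy": 0.15,"dz": -0.9,"ax": 0,"ay": 0,"az": 0},
    {"gripper": -0.2,"dx": 0,"dy": 0,"dz": -0.9,"ax": 0,"ay": 0,"az": 0},
    {"gripper": -0.2,"dx": 0,"dy": 0,"dz": -0.9,"ax": 0,"ay": 0,"az": 0},
    {"gripper": -0.2,"dx": 0,"dy": 0,"dz": 0,"ax": 0,"ay": 0,"az": 0},
    {"gripper": 1,"dx": 0,"dy": 0,"dz": 0,"ax": 0,"ay": 0,"az": 0},
    {"gripper": 1,"dx": 0,"dy": 0,"dz": 0,"ax": 0,"ay": 0,"az": 0},
    {"gripper": 1,"dx": 0,"dy": 0,"dz": 0,"ax": 0,"ay": 0,"az": 0},
    {"gripper": 1,"dx": 0,"dy": 0,"dz": 0,"ax": 0,"ay": 0,"az": 0},
    {"gripper": 1,"dx": 0,"dy": 0,"dz": 0,"ax": 0,"ay": 0,"az": 0},
    {"gripper": 1,"dx": 0,"dy": 0,"dz": 0,"ax": 0,"ay": 0,"az": 0},
  ],
)

```text
clock: 10.85
tcp_pos: [585.7, -216.9, 4.0]
orientation: [-0.002, 1.0, -0.0, 0.0]
contact_force: [-1.1, 0.2, 3.0]
opening: 22.0
grasp_force: 30.0
```

Request:
jog_arm(
  rows=[
    {"gripper": 1,"dx": 0,"dy": 0,"dz": 0,"ax": 0,"ay": 0,"az": 0},
    {"gripper": 1,"dx": 0,"dy": 0,"dz": 0.9,"ax": 0,"ay": 0,"az": 0},
    {"gripper": 1,"dx": 0,"dy": 0,"dz": 0.9,"ax": 0,"ay": 0,"az": 0},
    {"gripper": 1,"dx": -0.92,"dy": 0.92,"dz": 0.9,"ax": 0,"ay": 0,"az": 0},
    {"gripper": 1,"dx": -0.92,"dy": 0.92,"dz": 0,"ax": 0,"ay": 0,"az": 0},
    {"gripper": 1,"dx": -0.92,"dy": 0.92,"dz": 0,"ax": 0,"ay": 0,"az": 0},
    {"gripper": 1,"dx": -0.92,"dy": 0.92,"dz": 0,"ax": 0,"ay": 0,"az": 0},
    {"gripper": 1,"dx": -0.92,"dy": 0.92,"dz": 0,"ax": 0,"ay": 0,"az": 0},
    {"gripper": 1,"dx": -0.92,"dy": 0.92,"dz": 0,"ax": 0,"ay": 0,"az": 0},
    {"gripper": 1,"dx": -0.92,"dy": 0.92,"dz": 0,"ax": 0,"ay": 0,"az": 0},
  ],
)

```text
clock: 11.85
tcp_pos: [423.5, -55.1, 70.8]
orientation: [-0.002, 1.0, 0.0, -0.0]
contact_force: [0.2, -0.0, -0.2]
opening: 21.7
grasp_force: 30.0
```

Request:
jog_arm(
  rows=[
    {"gripper": 1,"dx": 0,"dy": 1,"dz": 0,"ax": 0,"ay": 0,"az": 0},
    {"gripper": 1,"dx": 0,"dy": 1,"dz": 0,"ax": 0,"ay": 0,"az": 0},
    {"gripper": 1,"dx": 0,"dy": 1,"dz": 0,"ax": 0,"ay": 0,"az": 0},
    {"gripper": 1,"dx": 0,"dy": 1,"dz": 0,"ax": 0,"ay": 0,"az": 0},
    {"gripper": 1,"dx": 0,"dy": 1,"dz": 0,"ax": 0,"ay": 0,"az": 0},
    {"gripper": 1,"dx": 0,"dy": 1,"dz": 0,"ax": 0,"ay": 0,"az": 0},
    {"gripper": 1,"dx": 0,"dy": 1,"dz": 0,"ax": 0,"ay": 0,"az": 0},
    {"gripper": 1,"dx": 0,"dy": 1,"dz": 0,"ax": 0,"ay": 0,"az": 0},
    {"gripper": 1,"dx": 0,"dy": 1,"dz": 0,"ax": 0,"ay": 0,"az": 0},
    {"gripper": 1,"dx": 0,"dy": 0,"dz": 0,"ax": 0,"ay": 0,"az": 0},
  ],
)

```text
clock: 12.85
tcp_pos: [425.0, 171.3, 70.9]
orientation: [-0.004, 1.0, 0.0, 0.0]
contact_force: [-0.1, 0.3, 0.1]
opening: 21.8
grasp_force: 30.0
```

Run:
```python
from h import *
s=read_state();print(s["tcp_pos"],s["opening"],s["joints"].round(2))
p,W=shot("wrist","w5")
comps(W,p,zmin=16,zmax=60,amin=60)
```

```text
[424.99845253 171.27288292  70.93337636] 21.802184045886108 [ 0.36  0.29  2.03  0.    0.82 -1.22]
px [378. 190.] n 5921 rect [422. 247.] [ 68. 192.] 5.4 z50/95 [26.8 29.5] rgb [167. 127.  75.]
px [294. 185.] n 738 rect [411. 205.] [21. 21.] 75.5 z50/95 [23.7 26.6] rgb [95. 54. 25.]
px [336. 200.] n 728 rect [422. 236.] [21. 22.] 20.6 z50/95 [23.6 26.6] rgb [85. 49. 24.]
px [ 24. 220.] n 2957 rect [440.   6.] [34. 51.] 80.3 z50/95 [25.1 31. ] rgb [91. 51. 23.]
px [266. 204.] n 564 rect [426. 185.] [18. 22.] 39.5 z50/95 [23.  26.4] rgb [83. 48. 23.]
px [299. 224.] n 390 rect [440. 211.] [22. 12.] 28.7 z50/95 [23.4 26.5] rgb [94. 54. 26.]
px [248. 323.] n 1199 rect [507. 173.] [ 3. 46.] 0.2 z50/95 [46.4 55.4] rgb [63. 65. 65.]
```

Request:
jog_arm(
  rows=[
    {"gripper": 1,"dx": 0.26,"dy": 1,"dz": 0,"ax": 0,"ay": 0,"az": 0},
    {"gripper": 1,"dx": 0.26,"dy": 1,"dz": 0,"ax": 0,"ay": 0,"az": 0},
    {"gripper": 1,"dx": 0,"dy": 0.7,"dz": -0.5,"ax": 0,"ay": 0,"az": 0},
    {"gripper": 1,"dx": 0,"dy": 0,"dz": -1,"ax": 0,"ay": 0,"az": 0},
    {"gripper": 1,"dx": 0,"dy": 0,"dz": 0,"ax": 0,"ay": 0,"az": 0},
    {"gripper": 0.3,"dx": 0,"dy": 0,"dz": 0,"ax": 0,"ay": 0,"az": 0},
    {"gripper": 0.3,"dx": 0,"dy": 0,"dz": 0,"ax": 0,"ay": 0,"az": 0},
    {"gripper": 0.3,"dx": 0,"dy": 0,"dz": 0,"ax": 0,"ay": 0,"az": 0},
    {"gripper": 0.3,"dx": 0,"dy": -0.2,"dz": 0.8,"ax": 0,"ay": 0,"az": 0},
    {"gripper": 0.3,"dx": -0.4,"dy": -1,"dz": 0.8,"ax": 0,"ay": 0,"az": 0},
  ],
)

```text
clock: 13.9
tcp_pos: [429.3, 207.7, 74.6]
orientation: [-0.003, 1.0, 0.001, 0.001]
contact_force: [0.3, -0.4, 0.1]
opening: 32.1
grasp_force: 0.0
```

Request:
jog_arm(
  rows=[
    {"gripper": 0.3,"dx": 0,"dy": -1,"dz": 1,"ax": 0,"ay": 0,"az": 0},
    {"gripper": 0.3,"dx": 0,"dy": -1,"dz": 1,"ax": 0,"ay": 0,"az": 0},
    {"gripper": 0.3,"dx": 0,"dy": 0,"dz": 0,"ax": 0,"ay": 0,"az": 0},
  ],
)

```text
clock: 14.2
tcp_pos: [429.5, 155.2, 127.1]
orientation: [-0.001, 1.0, 0.001, 0.004]
contact_force: [0.1, 0.4, 0.1]
opening: 32.2
grasp_force: 0.0
```

Run:
```python
from h import *
s=read_state();print(s["tcp_pos"],s["opening"],s["joints"].round(2))
p,W=shot("wrist","w6")
comps(W,p,zmin=16,zmax=60,amin=60)
```

```text
[429.52442635 155.22716076 127.07026411] 32.19934517076191 [ 0.32  0.21  1.96 -0.    0.96 -1.25]
px [  3. 126.] n 140 rect [381. -51.] [ 9. 19.] 80.7 z50/95 [19.8 21.8] rgb [ 0.  43.  43.5]
px [363. 172.] n 5276 rect [423. 247.] [ 71. 192.] 5.8 z50/95 [27.1 36.3] rgb [154. 116.  68.]
px [304. 160.] n 499 rect [411. 205.] [21. 21.] 73.1 z50/95 [23.6 26.5] rgb [91. 53. 25.]
px [ 79. 192.] n 2362 rect [440.   4.] [37. 51.] 81.6 z50/95 [24.3 31.1] rgb [105.  60.  27.]
px [282. 177.] n 476 rect [427. 186.] [22. 21.] 65.3 z50/95 [23.7 26.6] rgb [93. 54. 25.]
px [303. 194.] n 460 rect [443. 206.] [21. 22.] 2.1 z50/95 [23.7 26.6] rgb [75.  44.5 21. ]
px [261. 218.] n 293 rect [464. 169.] [ 5. 27.] 4.4 z50/95 [27.1 29.6] rgb [114.  86.  53.]
px [247. 269.] n 437 rect [507. 157.] [ 2. 52.] 0.6 z50/95 [38.9 44.4] rgb [61. 63. 63.]
px [244. 318.] n 2000 rect [546. 151.] [35. 72.] 3.7 z50/95 [57.6 59.6] rgb [168. 172. 172.]
```

View pics/w6.png

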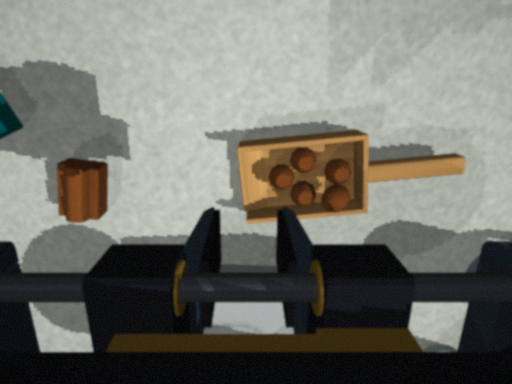

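All five nuts lie in the scoop at (282,177), (304,160), (303,194), (338,171) and (336,198). Next is the brown block at (440,4), gripped along its length so the gripper clears the funnel later.

Run:
```python
from h import *
W=np.load("pics/w1.npz")["W"]
z=W[...,2];q=W[(z>42)&(z<66)&(W[...,1]>60)&(W[...,1]<200)]
for x0 in range(510,690,25):
    k=q[abs(q[:,0]-x0)<6]; k=k[k[:,1]<120]
    if len(k):print(x0,"ymin",np.percentile(k[:,1],1).round(1),"z at edge",np.median(k[k[:,1]<k[:,1].min()+10][:,2]).round(1))
print(np.percentile(q[:,0],[.5,99.5]))
c=W[88:97,400:410].reshape(-1,3);print(np.nanmedian(c,0))
```

```text
510 ymin 80.5 z at edge 52.0
535 ymin 80.7 z at edge 52.1
560 ymin 80.9 z at edge 51.9
585 ymin 81.4 z at edge 52.0
610 ymin 81.5 z at edge 52.1
635 ymin 81.8 z at edge 52.0
660 ymin 82.1 z at edge 52.1
685 ymin 82.3 z at edge 51.7
[508.66081428 679.99010213]
[547.12514345  86.43274341  17.55743263]
```

Request:
jog_arm(
  rows=[
    {"gripper": -1,"dx": 0.04,"dy": -0.67,"dz": 0,"ax": 0,"ay": 0,"az": -0.955},
    {"gripper": -1,"dx": 0.04,"dy": -0.67,"dz": 0,"ax": 0,"ay": 0,"az": -0.955},
    {"gripper": -1,"dx": 0.04,"dy": -0.67,"dz": 0,"ax": 0,"ay": 0,"az": -0.955},
    {"gripper": -1,"dx": 0.04,"dy": -0.67,"dz": 0,"ax": 0,"ay": 0,"az": -0.955},
    {"gripper": -1,"dx": 0.04,"dy": -0.67,"dz": 0,"ax": 0,"ay": 0,"az": -0.955},
    {"gripper": -1,"dx": 0.04,"dy": -0.67,"dz": 0,"ax": 0,"ay": 0,"az": -0.955},
    {"gripper": -1,"dx": 0.04,"dy": -0.67,"dz": 0,"ax": 0,"ay": 0,"az": -0.955},
    {"gripper": -1,"dx": 0.04,"dy": -0.67,"dz": 0,"ax": 0,"ay": 0,"az": -0.955},
    {"gripper": -1,"dx": 0.04,"dy": -0.67,"dz": 0,"ax": 0,"ay": 0,"az": -0.955},
  ],
)

```text
clock: 15.15
tcp_pos: [436.3, 6.0, 122.5]
orientation: [0.416, 0.909, -0.0, -0.001]
contact_force: [0.0, -0.0, 0.5]
opening: 91.4
grasp_force: 0.0
```

Request:
jog_arm(
  rows=[
    {"gripper": -1,"dx": 0,"dy": 0,"dz": 0,"ax": 0,"ay": 0,"az": -0.955},
    {"gripper": -1,"dx": 0,"dy": 0,"dz": 0,"ax": 0,"ay": 0,"az": -0.955},
    {"gripper": -1,"dx": 0,"dy": 0,"dz": 0,"ax": 0,"ay": 0,"az": -0.955},
    {"gripper": -1,"dx": 0,"dy": 0,"dz": 0,"ax": 0,"ay": 0,"az": -0.955},
    {"gripper": -1,"dx": 0,"dy": 0,"dz": 0,"ax": 0,"ay": 0,"az": -0.955},
    {"gripper": -1,"dx": 0,"dy": 0,"dz": 0,"ax": 0,"ay": 0,"az": -0.955},
    {"gripper": -1,"dx": 0,"dy": 0,"dz": 0,"ax": 0,"ay": 0,"az": -0.955},
    {"gripper": -1,"dx": 0,"dy": 0,"dz": 0,"ax": 0,"ay": 0,"az": -0.955},
    {"gripper": -1,"dx": 0,"dy": 0,"dz": 0,"ax": 0,"ay": 0,"az": -0.955},
    {"gripper": -1,"dx": 0,"dy": 0,"dz": 0,"ax": 0,"ay": 0,"az": 0},
  ],
)

```text
clock: 16.15
tcp_pos: [436.3, 6.6, 122.6]
orientation: [0.756, 0.655, -0.0, -0.001]
contact_force: [0.9, -0.2, -0.1]
opening: 91.1
grasp_force: 0.0
```

Run:
```python
from h import *
s=read_state();print(s["tcp_pos"],s["orientation"],s["joints"].round(2))
p,W=shot("wrist","w7")
comps(W,p,zmin=15,zmax=60,amin=60,box=(380,500,-40,40))
```

```text
[436.33853664   6.60604765 122.6101646 ] [ 7.55889645e-01  6.54698669e-01 -4.08348286e-04 -5.75346855e-04] [-0.01  0.19  2.    0.    0.95  0.13]
px [254. 186.] n 2316 rect [441.   3.] [36. 50.] 82.1 z50/95 [25.3 31.3] rgb [91. 52. 24.]
```

Request:
jog_arm(
  rows=[
    {"gripper": -1,"dx": 0.18,"dy": -0.14,"dz": -0.9,"ax": 0,"ay": 0,"az": 0},
    {"gripper": -1,"dx": 0,"dy": 0,"dz": -0.9,"ax": 0,"ay": 0,"az": 0},
    {"gripper": -1,"dx": 0,"dy": 0,"dz": -0.9,"ax": 0,"ay": 0,"az": 0},
    {"gripper": -1,"dx": 0,"dy": 0,"dz": -0.9,"ax": 0,"ay": 0,"az": 0},
    {"gripper": -1,"dx": 0,"dy": 0,"dz": -0.9,"ax": 0,"ay": 0,"az": 0},
    {"gripper": -1,"dx": 0,"dy": 0,"dz": -0.16,"ax": 0,"ay": 0,"az": 0},
    {"gripper": -1,"dx": 0,"dy": 0,"dz": 0,"ax": 0,"ay": 0,"az": 0},
  ],
)

```text
clock: 16.9
tcp_pos: [440.7, 2.6, 6.4]
orientation: [0.756, 0.655, -0.001, -0.001]
contact_force: [1.1, 0.9, -0.1]
opening: 90.9
grasp_force: 0.0
```

Request:
jog_arm(
  rows=[
    {"gripper": 1,"dx": 0,"dy": 0,"dz": 0,"ax": 0,"ay": 0,"az": 0},
    {"gripper": 1,"dx": 0,"dy": 0,"dz": 0,"ax": 0,"ay": 0,"az": 0},
    {"gripper": 1,"dx": 0,"dy": 0,"dz": 0,"ax": 0,"ay": 0,"az": 0},
    {"gripper": 1,"dx": 0,"dy": 0,"dz": 0,"ax": 0,"ay": 0,"az": 0},
    {"gripper": 1,"dx": 0,"dy": 0,"dz": 0,"ax": 0,"ay": 0,"az": 0},
    {"gripper": 1,"dx": 0,"dy": 0,"dz": 0,"ax": 0,"ay": 0,"az": 0},
    {"gripper": 1,"dx": 0,"dy": 0,"dz": 0,"ax": 0,"ay": 0,"az": 0},
    {"gripper": 1,"dx": 0,"dy": 0,"dz": 0.4,"ax": 0,"ay": 0,"az": 0},
    {"gripper": 1,"dx": 0,"dy": 0,"dz": 0.9,"ax": 0,"ay": 0,"az": 0},
    {"gripper": 1,"dx": 0,"dy": 0,"dz": 0.9,"ax": 0,"ay": 0,"az": 0},
  ],
)

```text
clock: 17.9
tcp_pos: [440.7, 2.4, 62.7]
orientation: [0.756, 0.654, -0.0, -0.0]
contact_force: [-0.2, 0.6, -1.8]
opening: 49.8
grasp_force: 30.0
```

Request:
jog_arm(
  rows=[
    {"gripper": 1,"dx": 0.9,"dy": 0,"dz": 0,"ax": 0,"ay": 0,"az": 0.3},
    {"gripper": 1,"dx": 0.9,"dy": 0,"dz": 0,"ax": 0,"ay": 0,"az": 0.3},
    {"gripper": 1,"dx": 0.9,"dy": 0,"dz": 0,"ax": 0,"ay": 0,"az": 0.3},
    {"gripper": 1,"dx": 0.9,"dy": 0.2,"dz": 0,"ax": 0,"ay": 0,"az": 0.3},
    {"gripper": 1,"dx": 0.9,"dy": 0.2,"dz": 0,"ax": 0,"ay": 0,"az": 0.3},
    {"gripper": 1,"dx": 0.9,"dy": 0.2,"dz": 0,"ax": 0,"ay": 0,"az": 0},
    {"gripper": 1,"dx": 0.9,"dy": 0.2,"dz": 0,"ax": 0,"ay": 0,"az": 0},
    {"gripper": 1,"dx": 0.9,"dy": 0.2,"dz": 0,"ax": 0,"ay": 0,"az": 0},
    {"gripper": 1,"dx": 0.96,"dy": 0.2,"dz": 0,"ax": 0,"ay": 0,"az": 0},
    {"gripper": 1,"dx": 0,"dy": 0,"dz": 0,"ax": 0,"ay": 0,"az": 0},
  ],
)

```text
clock: 18.9
tcp_pos: [648.2, 33.0, 62.2]
orientation: [0.705, 0.709, 0.001, 0.001]
contact_force: [-0.9, 0.3, -0.8]
opening: 49.4
grasp_force: 30.0
```

Request:
jog_arm(
  rows=[
    {"gripper": 1,"dx": -0.1,"dy": 0,"dz": -0.9,"ax": 0,"ay": 0,"az": 0},
    {"gripper": 1,"dx": 0,"dy": 0,"dz": -0.9,"ax": 0,"ay": 0,"az": 0},
    {"gripper": 1,"dx": 0,"dy": 0,"dz": -0.4,"ax": 0,"ay": 0,"az": 0},
    {"gripper": 1,"dx": 0,"dy": 0,"dz": 0,"ax": 0,"ay": 0,"az": 0},
    {"gripper": -0.6,"dx": 0,"dy": 0,"dz": 0,"ax": 0,"ay": 0,"az": 0},
    {"gripper": -0.6,"dx": 0,"dy": 0,"dz": 0,"ax": 0,"ay": 0,"az": 0},
    {"gripper": -0.6,"dx": 0,"dy": 0,"dz": 0,"ax": 0,"ay": 0,"az": 0},
    {"gripper": -0.6,"dx": 0,"dy": 0,"dz": 0.4,"ax": 0,"ay": 0,"az": 0},
    {"gripper": -0.6,"dx": 0,"dy": -0.5,"dz": 1,"ax": 0,"ay": 0,"az": 0},
    {"gripper": -0.6,"dx": 0,"dy": -1,"dz": 1,"ax": 0,"ay": 0,"az": 0},
  ],
)

```text
clock: 19.9
tcp_pos: [642.5, -4.1, 68.0]
orientation: [0.704, 0.71, 0.0, -0.0]
contact_force: [0.4, -1.2, 0.6]
opening: 73.1
grasp_force: 0.0
```

Request:
jog_arm(
  rows=[
    {"gripper": -1,"dx": -0.3,"dy": -1,"dz": 0.8,"ax": 0,"ay": 0,"az": -0.9},
    {"gripper": -1,"dx": -0.3,"dy": -1,"dz": 0.8,"ax": 0,"ay": 0,"az": -0.9},
    {"gripper": -1,"dx": -0.3,"dy": -1,"dz": 0.8,"ax": 0,"ay": 0,"az": -0.9},
    {"gripper": -1,"dx": -0.3,"dy": -1,"dz": 0,"ax": 0,"ay": 0,"az": -0.9},
    {"gripper": -1,"dx": -0.3,"dy": -1,"dz": 0,"ax": 0,"ay": 0,"az": -0.9},
    {"gripper": -1,"dx": -0.3,"dy": -1,"dz": 0,"ax": 0,"ay": 0,"az": -0.9},
    {"gripper": -1,"dx": -0.3,"dy": -1,"dz": 0,"ax": 0,"ay": 0,"az": -0.9},
    {"gripper": -1,"dx": -0.3,"dy": -1,"dz": 0,"ax": 0,"ay": 0,"az": -0.9},
    {"gripper": -1,"dx": -0.3,"dy": -1,"dz": 0,"ax": 0,"ay": 0,"az": -0.9},
    {"gripper": -1,"dx": -0.3,"dy": -1,"dz": 0,"ax": 0,"ay": 0,"az": -0.9},
  ],
)

```text
clock: 20.9
tcp_pos: [567.4, -256.2, 128.0]
orientation: [0.944, 0.33, 0.0, 0.0]
contact_force: [0.2, -0.4, 1.1]
opening: 91.3
grasp_force: 0.0
```

Run:
```python
from h import *
s=read_state();print(s["tcp_pos"],s["orientation"],s["joints"].round(2))
for n in("top","side"):
    p,W=shot(n,n+"1")
    comps(W,p,zmin=4,zmax=60,amin=60,box=(300,760,-500,300))
```

```text
[ 567.36036202 -256.17174903  128.00564595] [9.43896439e-01 3.30241063e-01 4.14038159e-04 4.26344958e-04] [-0.44  0.45  1.58 -0.    1.11  0.46]
px [218. 192.] n 1324 rect [597. 145.] [189. 124.] 0.6 z50/95 [54.6 59. ] rgb [111. 116. 114.]
px [408. 167.] n 67 rect [ 670. -424.] [24. 30.] 87.5 z50/95 [ 8.6 13.4] rgb [100. 106. 113.]
px [248. 175.] n 229 rect [639.  37.] [56. 38.] 1.3 z50/95 [24.4 33. ] rgb [70. 50. 34.]
px [326. 238.] n 433 rect [ 460. -193.] [100.  38.] 4.5 z50/95 [ 9.2 13.5] rgb [110.  88.  58.]
px [179. 249.] n 852 rect [420. 247.] [ 76. 195.] 3.3 z50/95 [24.6 35. ] rgb [95. 79. 55.]
px [284. 271.] n 238 rect [364. -74.] [54. 38.] 25.2 z50/95 [25.1 34. ] rgb [29. 85. 84.]
px [398. 284.] n 67 rect [ 340. -395.] [18. 40.] 73.6 z50/95 [18.9 23.5] rgb [42. 45. 45.]
px [180. 193.] n 745 rect [420. 259.] [ 86. 233.] 6.3 z50/95 [23.2 34. ] rgb [86. 66. 43.]
px [238. 196.] n 1155 rect [591. 154.] [175. 158.] 0.9 z50/95 [55.2 59.4] rgb [89. 93. 91.]
px [185. 265.] n 329 rect [371. -67.] [68. 56.] 26.5 z50/95 [23.8 34.3] rgb [13. 76. 76.]
px [233. 291.] n 538 rect [ 462. -195.] [107.  48.] 4.0 z50/95 [11.1 14.5] rgb [138. 107.  68.]
px [281. 358.] n 2182 rect [ 523. -409.] [ 38. 402.] 84.0 z50/95 [11.9 22.9] rgb [84. 88. 93.]
```

Request:
jog_arm(
  rows=[
    {"gripper": -1,"dx": -0.41,"dy": -0.75,"dz": 0,"ax": 0,"ay": 0,"az": -0.97},
    {"gripper": -1,"dx": -0.41,"dy": -0.75,"dz": 0,"ax": 0,"ay": 0,"az": -0.97},
    {"gripper": -1,"dx": -0.41,"dy": -0.75,"dz": 0,"ax": 0,"ay": 0,"az": -0.97},
    {"gripper": -1,"dx": -0.41,"dy": -0.75,"dz": 0,"ax": 0,"ay": 0,"az": -0.97},
    {"gripper": -1,"dx": -0.41,"dy": -0.75,"dz": 0,"ax": 0,"ay": 0,"az": -0.97},
    {"gripper": -1,"dx": -0.41,"dy": -0.75,"dz": 0,"ax": 0,"ay": 0,"az": -0.97},
    {"gripper": -1,"dx": -0.41,"dy": -0.75,"dz": 0,"ax": 0,"ay": 0,"az": -0.97},
    {"gripper": -1,"dx": -0.41,"dy": -0.75,"dz": 0,"ax": 0,"ay": 0,"az": -0.97},
    {"gripper": -1,"dx": 0,"dy": 0,"dz": 0,"ax": 0,"ay": 0,"az": 0},
  ],
)

```text
clock: 21.9
tcp_pos: [485.0, -406.5, 127.6]
orientation: [0.999, -0.05, 0.0, 0.001]
contact_force: [0.2, 1.4, -0.4]
opening: 91.1
grasp_force: 0.0
```

Run:
```python
from h import *
s=read_state();print(s["tcp_pos"],s["orientation"],s["joints"].round(2))
p,W=shot("wrist","w8")
comps(W,p,zmin=5,zmax=60,amin=60)
z=W[...,2]
q=W[(z>5)&(z<30)&(W[...,1]<-350)]
for x0 in range(300,720,20):
    k=q[abs(q[:,0]-x0)<5]
    if len(k):print(x0,np.percentile(k[:,1],[2,98]).round(1),np.median(k[:,2]).round(1))
```

```text
[ 485.03952336 -406.51256746  127.6142731 ] [ 9.98725876e-01 -5.04604759e-02  2.88097261e-04  5.30586378e-04] [-0.72  0.47  1.55 -0.    1.12  0.96]
px [250. 131.] n 7329 rect [ 512. -410.] [ 24. 240.] 84.1 z50/95 [ 9.2 19.2] rgb [115. 121. 134.]
px [ 29. 207.] n 2997 rect [ 474. -194.] [80. 38.] 4.0 z50/95 [ 9.  10.2] rgb [129.  95.  54.]
px [249. 315.] n 593 rect [ 341. -393.] [24. 33.] 83.3 z50/95 [19.1 20.1] rgb [39. 41. 46.]
320 [-399.8 -395.8] 17.5
340 [-403.7 -380.6] 19.1
360 [-403.8 -382.5] 19.3
400 [-409.7 -387.4] 19.0
420 [-412.4 -389.4] 19.0
440 [-414.6 -391.1] 9.4
460 [-416.4 -393.6] 9.1
480 [-418.2 -395.8] 9.1
500 [-420.8 -397.1] 9.0
520 [-422.5 -399.4] 9.1
540 [-424.4 -401.6] 9.0
560 [-426.8 -403.8] 9.0
580 [-428.6 -406. ] 9.0
600 [-431.1 -407.9] 9.0
620 [-432.7 -409.7] 9.0
```

View pics/w8.png

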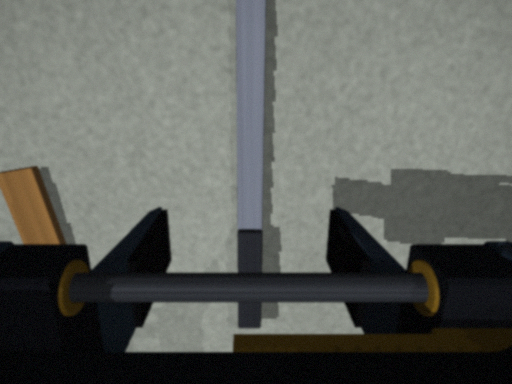

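The bar is centred between the fingers at about (250,240), with the handle starting at row 230. I'll grasp it near its centre of mass.

Request:
jog_arm(
  rows=[
    {"gripper": -1,"dx": 0,"dy": 0,"dz": -1,"ax": 0,"ay": 0,"az": 0},
    {"gripper": -1,"dx": 0,"dy": 0,"dz": -1,"ax": 0,"ay": 0,"az": 0},
    {"gripper": -1,"dx": 0,"dy": 0,"dz": -1,"ax": 0,"ay": 0,"az": 0},
    {"gripper": -1,"dx": 0,"dy": 0,"dz": -1,"ax": 0,"ay": 0,"az": 0},
    {"gripper": -0.5,"dx": 0,"dy": 0,"dz": -0.7,"ax": 0,"ay": 0,"az": 0},
    {"gripper": -0.5,"dx": 0,"dy": 0,"dz": -0.3,"ax": 0,"ay": 0,"az": 0},
    {"gripper": 1,"dx": 0,"dy": 0,"dz": 0,"ax": 0,"ay": 0,"az": 0},
    {"gripper": 1,"dx": 0,"dy": 0,"dz": 0,"ax": 0,"ay": 0,"az": 0},
    {"gripper": 1,"dx": 0,"dy": 0,"dz": 0,"ax": 0,"ay": 0,"az": 0},
    {"gripper": 1,"dx": 0,"dy": 0,"dz": 0,"ax": 0,"ay": 0,"az": 0},
  ],
)

```text
clock: 22.95
tcp_pos: [486.0, -405.1, 2.7]
orientation: [0.999, -0.049, 0.0, 0.0]
contact_force: [0.1, 0.3, -0.3]
opening: 45.7
grasp_force: 0.0
```

Request:
jog_arm(
  rows=[
    {"gripper": 1,"dx": 0,"dy": 0,"dz": 0,"ax": 0,"ay": 0,"az": 0},
    {"gripper": 1,"dx": 0,"dy": 0,"dz": 0,"ax": 0,"ay": 0,"az": 0},
    {"gripper": 1,"dx": 0,"dy": 0,"dz": 0,"ax": 0,"ay": 0,"az": 0},
    {"gripper": 1,"dx": 0,"dy": 0,"dz": 0,"ax": 0,"ay": 0,"az": 0},
    {"gripper": 1,"dx": 0,"dy": 0,"dz": 0,"ax": 0,"ay": 0,"az": 0},
    {"gripper": 1,"dx": 0,"dy": 0,"dz": 0,"ax": 0,"ay": 0,"az": 0},
    {"gripper": 1,"dx": 0,"dy": 0,"dz": 0.4,"ax": 0,"ay": 0,"az": 0},
    {"gripper": 1,"dx": 0,"dy": 0,"dz": 0.8,"ax": 0,"ay": 0,"az": 0},
    {"gripper": 1,"dx": 0,"dy": 0,"dz": 0.8,"ax": 0,"ay": 0,"az": 0},
    {"gripper": 1,"dx": 0,"dy": 0,"dz": 0.4,"ax": 0,"ay": 0,"az": 0},
  ],
)

```text
clock: 23.95
tcp_pos: [485.3, -403.7, 62.2]
orientation: [0.999, -0.049, -0.001, -0.001]
contact_force: [0.7, -0.1, -9.7]
opening: 23.3
grasp_force: 30.0
```

Run:
```python
from h import *
s=read_state();print(s["tcp_pos"],s["orientation"],s["joints"].round(2),s["contact_force"],s["moment"])
p,W=shot("side","side2")
z=W[...,2]
q=W[(z>15)&(z<90)&(W[...,1]<-370)&(W[...,0]>300)]
for x0 in range(300,760,20):
    k=q[abs(q[:,0]-x0)<5]
    if len(k):print(x0,np.median(k,0).round(1)[1:])
```

```text
[ 485.32015344 -403.70052711   62.17114456] [ 9.98776699e-01 -4.94313299e-02 -5.73547425e-04 -1.14888960e-03] [-0.71  0.53  1.63  0.    0.98  0.96] [ 0.72914272 -0.05639087 -9.68785001] [-0.03369601  0.03898733  0.03695706]
320 [-396.6   79. ]
340 [-396.5   80.7]
360 [-398.   81.]
380 [-400.8   80.2]
400 [-402.3   80.8]
420 [-405.5   80.8]
440 [-402.8   72. ]
460 [-402.6   71.1]
540 [-399.5   70. ]
560 [-414.8   71.2]
580 [-417.9   71. ]
600 [-420.5   70.8]
620 [-422.3   71. ]
640 [-423.   71.]
660 [-425.4   71. ]
680 [-428.1   70.3]
700 [-428.9   66.4]
720 [-430.2   66.9]
```

Request:
jog_arm(
  rows=[
    {"gripper": 1,"dx": 0.355,"dy": 0.45,"dz": 0.1,"ax": 0,"ay": 0,"az": 0.935},
    {"gripper": 1,"dx": 0.355,"dy": 0.45,"dz": 0.1,"ax": 0,"ay": 0,"az": 0.935},
    {"gripper": 1,"dx": 0.355,"dy": 0.45,"dz": 0.1,"ax": 0,"ay": 0,"az": 0.935},
    {"gripper": 1,"dx": 0.355,"dy": 0.45,"dz": 0.1,"ax": 0,"ay": 0,"az": 0.935},
    {"gripper": 1,"dx": 0.355,"dy": 0.45,"dz": 0.1,"ax": 0,"ay": 0,"az": 0.935},
    {"gripper": 1,"dx": 0.355,"dy": 0.45,"dz": 0.1,"ax": 0,"ay": 0,"az": 0.935},
    {"gripper": 1,"dx": 0.355,"dy": 0.45,"dz": 0.1,"ax": 0,"ay": 0,"az": 0.935},
    {"gripper": 1,"dx": 0.355,"dy": 0.45,"dz": 0.1,"ax": 0,"ay": 0,"az": 0.935},
    {"gripper": 1,"dx": 0.355,"dy": 0.45,"dz": 0.1,"ax": 0,"ay": 0,"az": 0.935},
  ],
)

```text
clock: 24.9
tcp_pos: [564.4, -302.0, 82.6]
orientation: [0.931, 0.365, -0.001, -0.002]
contact_force: [-0.7, -0.6, -9.6]
opening: 23.7
grasp_force: 30.0
```

Request:
jog_arm(
  rows=[
    {"gripper": 1,"dx": 0.355,"dy": 0.45,"dz": 0.1,"ax": 0,"ay": 0,"az": 0.935},
    {"gripper": 1,"dx": 0.355,"dy": 0.45,"dz": 0.1,"ax": 0,"ay": 0,"az": 0.935},
    {"gripper": 1,"dx": 0.355,"dy": 0.45,"dz": 0.1,"ax": 0,"ay": 0,"az": 0.935},
    {"gripper": 1,"dx": 0.355,"dy": 0.45,"dz": 0.1,"ax": 0,"ay": 0,"az": 0.935},
    {"gripper": 1,"dx": 0.355,"dy": 0.45,"dz": 0.1,"ax": 0,"ay": 0,"az": 0.935},
    {"gripper": 1,"dx": 0.355,"dy": 0.45,"dz": 0.1,"ax": 0,"ay": 0,"az": 0.935},
    {"gripper": 1,"dx": 0.355,"dy": 0.45,"dz": 0.1,"ax": 0,"ay": 0,"az": 0.935},
    {"gripper": 1,"dx": 0.355,"dy": 0.45,"dz": 0.1,"ax": 0,"ay": 0,"az": 0.935},
    {"gripper": 1,"dx": 0.355,"dy": 0.45,"dz": 0.1,"ax": 0,"ay": 0,"az": 0.935},
    {"gripper": 1,"dx": 0,"dy": 0,"dz": 0,"ax": 0,"ay": 0,"az": 0},
  ],
)

```text
clock: 25.9
tcp_pos: [645.5, -200.0, 105.3]
orientation: [0.702, 0.712, 0.0, -0.002]
contact_force: [0.4, 0.1, -9.4]
opening: 23.6
grasp_force: 30.0
```

```bash
cat >> h.py <<'E'
def state():
    s=read_state();from scipy.spatial.transform import Rotation as R
    M=R.from_quat(s["orientation"]).as_matrix()
    print(round(s["clock"],2),"tcp",s["tcp_pos"].round(1),"x",M[:,0].round(3),"y",M[:,1].round(3),"z",M[:,2].round(3),"j",s["joints"].round(2),"F",s["contact_force"].round(1),"M",s["moment"].round(2),"open",round(s["opening"],1))
def barprof(W,x0,x1,y0,y1,zmin=12,step=20):
    z=W[...,2]
    q=W[(z>zmin)&(z<140)&(W[...,0]>x0)&(W[...,0]<x1)]
    for v in range(y0,y1,step):
        k=q[abs(q[:,1]-v)<5]
        if len(k)>3:print(v,"x",np.percentile(k[:,0],[3,50,97]).round(1),"z",np.median(k[:,2]).round(1))
E
python3 - <<'E'
from h import *
state()
p,W=shot("top","top2");barprof(W,600,690,-420,90)
p,W=shot("wrist","w9");barprof(W,600,690,-420,90);comps(W,p,zmin=15,zmax=60,amin=60)
E
```

```text
25.9 tcp [ 645.5 -200.   105.3] x [-0.015  1.     0.003] y [ 1.     0.015 -0.002] z [-0.002  0.003 -1.   ] j [-0.32  0.55  1.46  0.    1.13 -0.33] F [ 0.4  0.1 -9.4] M [-0.09  0.04  0.05] open 23.6
-360 x [632.1 641.6 651.8] z 121.8
-280 x [630.3 634.5 641.7] z 120.7
-160 x [628.4 641.  649.7] z 112.0
-140 x [627.9 638.6 651.9] z 110.7
-120 x [628.  640.4 651.5] z 112.5
-100 x [627.5 638.9 651.4] z 110.9
-80 x [627.4 638.4 650.9] z 112.4
-60 x [628.7 639.1 649.8] z 112.5
-40 x [628.  639.  649.9] z 111.7
-20 x [627.7 638.4 649.7] z 112.6
0 x [627.2 638.5 649. ] z 111.3
20 x [612.8 631.4 649. ] z 65.2
40 x [612.6 630.7 656.4] z 29.6
80 x [603.1 616.3 664.6] z 53.4
-240 x [634.1 645.4 656.6] z 112.1
-220 x [633.6 645.  656.5] z 111.9
-200 x [633.1 644.8 657. ] z 112.1
-180 x [624.2 645.1 665.5] z 113.4
-160 x [633.3 644.7 655.8] z 111.9
-140 x [633.4 644.5 655.7] z 111.9
-120 x [633.  644.1 655.6] z 111.9
-100 x [633.1 644.3 655.4] z 111.9
-80 x [632.8 644.3 655.3] z 111.8
px [464. 213.] n 8830 rect [ 828. -222.] [ 78. 101.] 11.0 z50/95 [50.3 51.7] rgb [181. 150.   0.]
px [450. 315.] n 812 rect [ 815. -299.] [22. 31.] 5.8 z50/95 [50.4 51.7] rgb [171. 141.   0.]
```

View pics/w9.png

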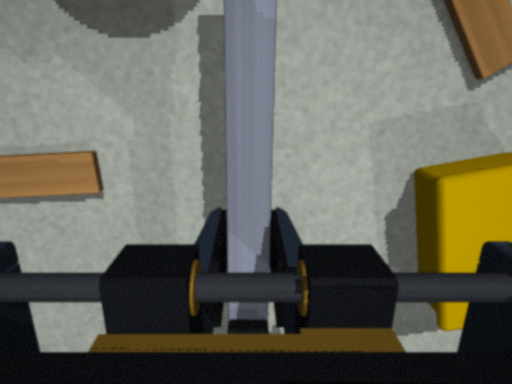

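Picture: the bar is level, runs along +y, and is held at (250,250). Next I pitch the tip down 0.42 rad and take up the pre-insertion position.

Request:
jog_arm(
  rows=[
    {"gripper": 1,"dx": 0,"dy": 0,"dz": 0.5,"ax": 0,"ay": 0,"az": 0},
    {"gripper": 1,"dx": 0,"dy": 0,"dz": 0.5,"ax": -0.7,"ay": 0,"az": 0},
    {"gripper": 1,"dx": 0,"dy": 0.2,"dz": 0,"ax": -0.7,"ay": 0,"az": 0},
    {"gripper": 1,"dx": 0,"dy": 0.2,"dz": 0,"ax": -0.7,"ay": 0,"az": 0},
    {"gripper": 1,"dx": 0,"dy": 0.2,"dz": 0,"ax": -0.7,"ay": 0,"az": 0},
    {"gripper": 1,"dx": 0,"dy": 0.2,"dz": 0,"ax": -0.7,"ay": 0,"az": 0},
    {"gripper": 1,"dx": 0,"dy": 0.2,"dz": 0,"ax": -0.7,"ay": 0,"az": 0},
    {"gripper": 1,"dx": 0,"dy": 0,"dz": 0,"ax": 0,"ay": 0,"az": 0},
  ],
)

```text
clock: 26.8
tcp_pos: [644.7, -175.0, 131.3]
orientation: [0.687, 0.697, -0.148, 0.145]
contact_force: [-0.2, 1.2, -9.1]
opening: 24.1
grasp_force: 30.0
```

Run:
```python
from h import *
state()
p,W=shot("top","top3");barprof(W,600,690,-380,90)
p,W=shot("wrist","w10");barprof(W,600,690,-200,60)
p,W=shot("side","side3");barprof(W,600,690,-380,90)
cv2.imwrite("pics/s3c.png",cv2.resize(cv2.imread("pics/side3.png")[130:370,120:420],None,fx=2.5,fy=2.5,interpolation=2))
```

```text
26.8 tcp [ 644.7 -175.   131.3] x [-0.014  0.914 -0.405] y [ 1.     0.013 -0.006] z [-0.001 -0.405 -0.914] j [-0.08  0.51  1.55 -0.47  1.1   0.13] F [-0.2  1.2 -9.1] M [1.18 0.05 0.  ] open 24.1
-80 x [628.8 636.3 641.4] z 96.3
-60 x [626.5 637.  648.1] z 88.8
-40 x [626.7 637.8 648.9] z 79.5
-20 x [627.9 635.  643.5] z 73.3
80 x [603.4 619.1 664.5] z 51.9
-180 x [634.1 645.8 656.4] z 139.4
-160 x [627.9 645.1 662.2] z 132.1
-140 x [633.7 645.2 656.2] z 123.1
-120 x [633.3 644.9 656. ] z 113.9
-100 x [633.4 644.5 655.7] z 104.8
-80 x [633.  644.3 655.4] z 95.6
-60 x [632.8 644.9 655.3] z 88.5
-160 x [622.3 648.1 655.1] z 133.7
-120 x [630.8 631.5 633.9] z 114.4
-100 x [630.1 632.8 640.4] z 106.7
-80 x [629.3 634.9 647.5] z 97.6
-60 x [629.4 637.9 652.4] z 89.7
-40 x [629.6 638.8 652.5] z 79.8
-20 x [633.6 641.5 650.3] z 73.0
20 x [614.5 625.6 644.9] z 24.0
40 x [614.3 615.5 626.5] z 25.3
80 x [600.5 610.2 621.6] z 41.6
```

View pics/s3c.png

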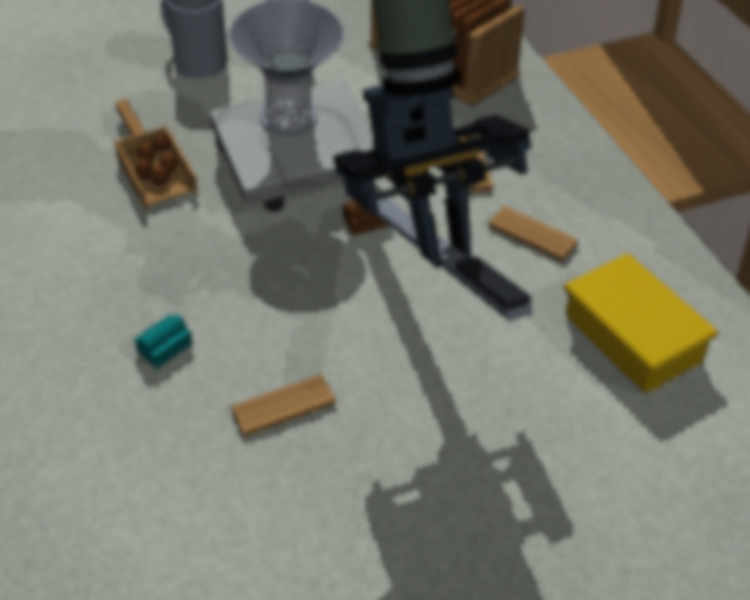

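The crop shows the bar pointing over the brown block at about (365,215), with the tip ahead of the slab edge. Inserting along the bar.

Request:
jog_arm(
  rows=[
    {"gripper": 1,"dx": 0,"dy": 0.365,"dz": -0.162,"ax": 0,"ay": 0,"az": 0},
    {"gripper": 1,"dx": 0,"dy": 0.365,"dz": -0.162,"ax": 0,"ay": 0,"az": 0},
    {"gripper": 1,"dx": 0,"dy": 0.365,"dz": -0.162,"ax": 0,"ay": 0,"az": 0},
    {"gripper": 1,"dx": 0,"dy": 0.365,"dz": -0.162,"ax": 0,"ay": 0,"az": 0},
    {"gripper": 1,"dx": 0,"dy": 0,"dz": 0,"ax": 0,"ay": 0,"az": 0},
  ],
)

```text
clock: 27.45
tcp_pos: [645.1, -139.3, 114.6]
orientation: [0.687, 0.697, -0.148, 0.146]
contact_force: [0.2, -0.7, -9.0]
opening: 23.9
grasp_force: 30.0
```

Request:
jog_arm(
  rows=[
    {"gripper": 1,"dx": 0,"dy": 0.365,"dz": -0.162,"ax": 0,"ay": 0,"az": 0},
    {"gripper": 1,"dx": 0,"dy": 0.365,"dz": -0.162,"ax": 0,"ay": 0,"az": 0},
    {"gripper": 1,"dx": 0,"dy": 0,"dz": 0,"ax": 0,"ay": 0,"az": 0},
  ],
)

```text
clock: 27.75
tcp_pos: [645.1, -121.2, 106.7]
orientation: [0.687, 0.697, -0.148, 0.146]
contact_force: [0.5, -0.2, -9.5]
opening: 24.1
grasp_force: 30.0
```

Run:
```python
from h import *
state()
p,W=shot("side","side4")
barprof(W,600,690,-380,90)
p,W=shot("top","top4");comps(W,p,zmin=15,zmax=60,amin=20,box=(600,700,0,80))
cv2.imwrite("pics/s4c.png",cv2.resize(cv2.imread("pics/side4.png")[170:270,190:330],None,fx=5,fy=5,interpolation=2))
```

```text
27.75 tcp [ 645.1 -121.2  106.7] x [-0.014  0.913 -0.407] y [ 1.     0.013 -0.006] z [-0.001 -0.407 -0.914] j [ 0.01  0.53  1.58 -0.48  1.08  0.23] F [ 0.5 -0.2 -9.5] M [0.83 0.1  0.01] open 24.1
-160 x [631.1 631.9 632.8] z 128.8
-140 x [624.  635.  662.5] z 123.7
-120 x [620.6 649.3 659.4] z 123.9
-100 x [619.8 649.3 656.3] z 125.3
-80 x [629.5 630.7 652.5] z 93.2
-60 x [630.4 631.8 634.5] z 86.2
-40 x [628.4 632.  640.9] z 78.2
-20 x [629.4 636.4 645.3] z 71.3
0 x [628.3 638.5 651.9] z 61.5
20 x [614.3 629.5 648.2] z 26.8
40 x [614.3 630.4 647.8] z 33.6
60 x [639.2 643.8 649.3] z 37.0
80 x [600.5 644.9 663.5] z 39.7
px [252. 176.] n 181 rect [631.  19.] [48. 37.] 89.3 z50/95 [46.4 58.7] rgb [ 95. 100. 108.]
```

View pics/s4c.png

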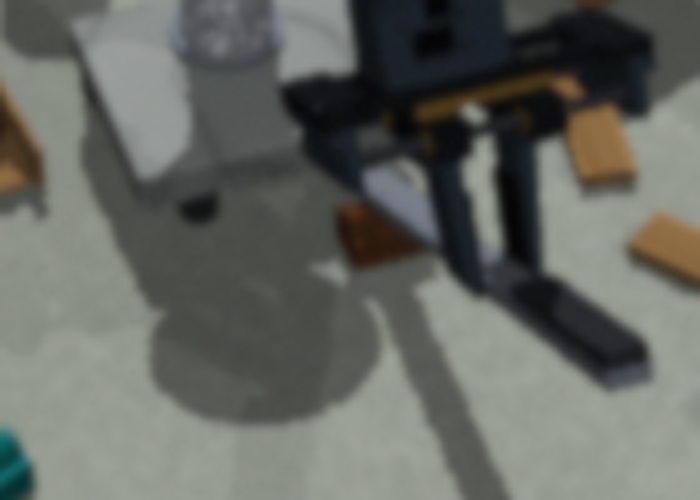

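Request:
jog_arm(
  rows=[
    {"gripper": 1,"dx": 0,"dy": 0.0,"dz": -0.08,"ax": 0,"ay": 0,"az": 0},
    {"gripper": 1,"dx": 0,"dy": -0.074,"dz": -0.286,"ax": 0.433,"ay": 0,"az": 0},
    {"gripper": 1,"dx": 0,"dy": -0.074,"dz": -0.286,"ax": 0.433,"ay": 0,"az": 0},
    {"gripper": 1,"dx": 0,"dy": -0.074,"dz": -0.286,"ax": 0.433,"ay": 0,"az": 0},
    {"gripper": 1,"dx": 0,"dy": -0.074,"dz": -0.286,"ax": 0.433,"ay": 0,"az": 0},
    {"gripper": 1,"dx": 0,"dy": -0.074,"dz": -0.286,"ax": 0.433,"ay": 0,"az": 0},
    {"gripper": 1,"dx": 0,"dy": -0.074,"dz": -0.286,"ax": 0.433,"ay": 0,"az": 0},
    {"gripper": 1,"dx": 0,"dy": 0,"dz": 0,"ax": 0,"ay": 0,"az": 0},
  ],
)

```text
clock: 28.65
tcp_pos: [644.7, -135.0, 62.2]
orientation: [0.701, 0.709, -0.057, 0.055]
contact_force: [-0.9, 3.1, -7.4]
opening: 23.6
grasp_force: 30.0
```

Request:
jog_arm(
  rows=[
    {"gripper": 1,"dx": 0,"dy": 0.03,"dz": -0.269,"ax": 0.4,"ay": 0,"az": 0},
    {"gripper": 1,"dx": 0,"dy": 0.03,"dz": -0.269,"ax": 0.4,"ay": 0,"az": 0},
    {"gripper": 1,"dx": 0,"dy": 0,"dz": -0.269,"ax": 0.4,"ay": 0,"az": 0},
    {"gripper": 1,"dx": 0,"dy": 0,"dz": -0.269,"ax": 0.4,"ay": 0,"az": 0},
    {"gripper": 1,"dx": 0,"dy": 0,"dz": 0,"ax": 0,"ay": 0,"az": 0},
  ],
)

```text
clock: 29.15
tcp_pos: [645.7, -136.0, 36.4]
orientation: [0.702, 0.712, -0.002, 0.002]
contact_force: [-0.7, -6.8, -5.1]
opening: 23.6
grasp_force: 30.0
```

Run:
```python
from h import *
state()
p,W=shot("side","side5")
barprof(W,600,690,-380,90,zmin=8)
p,W=shot("top","top5");barprof(W,600,690,-380,90,zmin=8)
z=W[...,2];q=W[(z>42)&(z<75)&(abs(W[...,0]-530)<20)&(W[...,1]>75)&(W[...,1]<105)];print(np.polyfit(q[:,1],q[:,2],1),np.median(q,0))
```

```text
29.15 tcp [ 645.7 -136.    36.4] x [-0.014  1.    -0.006] y [1.    0.014 0.001] z [ 0.001 -0.006 -1.   ] j [-0.22  0.59  1.58 -0.01  0.96 -0.23] F [-0.7 -6.8 -5.1] M [-1.3   0.06  0.16] open 23.6
-300 x [633.9 644.2 655.7] z 50.5
-280 x [633.2 641.9 656.5] z 56.9
-260 x [633.4 639.8 655.5] z 56.8
-240 x [632.5 642.1 655.4] z 56.6
-220 x [632.5 640.8 655.8] z 55.0
-200 x [631.6 639.8 653.7] z 55.8
-180 x [609.3 633.  675.1] z 125.9
-160 x [607.  639.2 680.3] z 85.3
-140 x [607.2 650.2 658.8] z 65.2
-120 x [622.2 655.3 665.9] z 50.6
20 x [628.7 634.2 644.6] z 42.3
40 x [615.4 638.1 650.8] z 42.0
60 x [628.9 640.3 648.4] z 41.8
80 x [603.5 636.6 676.3] z 54.5
-280 x [631.4 643.2 654.8] z 54.6
-260 x [630.5 642.7 654.2] z 54.0
-200 x [630.4 633.3 636.5] z 53.5
-80 x [628.9 641.  652.7] z 42.1
-60 x [629.  640.4 652.2] z 42.3
-40 x [628.4 640.1 651.3] z 42.1
-20 x [628.2 639.7 650.7] z 41.4
0 x [627.3 639.3 650.9] z 40.4
20 x [612.5 636.4 661.1] z 37.5
40 x [612.7 635.7 660.1] z 34.4
60 x [626.3 638.1 649.8] z 41.1
80 x [626.7 638.4 654.6] z 36.2
[-4.21153355e-02  6.76903239e+01] [529.82676046  95.39192542  63.50060987]
```

Request:
jog_arm(
  rows=[
    {"gripper": 1,"dx": 0,"dy": 0,"dz": -0.18,"ax": 0.27,"ay": 0,"az": 0},
    {"gripper": 1,"dx": 0,"dy": 0,"dz": -0.18,"ax": 0.27,"ay": 0,"az": 0},
    {"gripper": 1,"dx": 0,"dy": 0,"dz": -0.18,"ax": 0.27,"ay": 0,"az": 0},
    {"gripper": 1,"dx": 0,"dy": 0,"dz": -0.1,"ax": 0.1,"ay": 0,"az": 0},
    {"gripper": 1,"dx": 0,"dy": 0,"dz": 0,"ax": 0,"ay": 0,"az": 0},
    {"gripper": 1,"dx": 0,"dy": 0,"dz": 0,"ax": 0,"ay": 0,"az": 0},
  ],
)

```text
clock: 29.85
tcp_pos: [646.3, -135.8, 21.4]
orientation: [0.701, 0.712, 0.03, -0.028]
contact_force: [-0.7, -7.4, -3.9]
opening: 23.7
grasp_force: 30.0
```

Run:
```python
from h import *
state()
p,W=shot("side","side6")
barprof(W,600,690,-320,-180,zmin=8)
p,W=shot("top","top6");barprof(W,600,690,-320,90,zmin=8)
z=W[...,2];q=W[(z>42)&(z<85)&(abs(W[...,0]-530)<20)&(W[...,1]>80)&(W[...,1]<105)];print(np.polyfit(q[:,1],q[:,2],1),np.median(q,0))
```

```text
29.85 tcp [ 646.3 -135.8   21.4] x [-0.016  0.996  0.082] y [1.    0.016 0.004] z [ 0.002  0.082 -0.997] j [-0.27  0.62  1.58  0.1   0.96 -0.34] F [-0.7 -7.4 -3.9] M [-1.6   0.19  0.24] open 23.7
-300 x [635.2 645.9 656.9] z 22.9
-280 x [634.4 642.3 657.3] z 29.1
-260 x [634.4 642.5 656.2] z 31.0
-240 x [634.4 642.6 657.5] z 32.6
-220 x [633.4 641.2 656. ] z 33.3
-200 x [633.  641.4 655.5] z 34.7
-220 x [630.8 633.7 639.1] z 31.1
-120 x [658.  673.8 677. ] z 124.3
-100 x [609.9 642.8 675.2] z 32.3
-80 x [628.3 639.2 650.5] z 32.4
-60 x [629.6 640.  649.8] z 33.0
-40 x [628.9 640.7 649.4] z 35.5
-20 x [628.8 638.9 649. ] z 36.5
0 x [628.3 640.3 651.3] z 37.7
20 x [612.8 636.1 661.3] z 36.1
40 x [612.9 636.4 659.9] z 34.2
60 x [626.2 637.8 649.5] z 43.4
80 x [625.8 637.9 649. ] z 40.7
[0.61216412 9.96516774] [530.82623294  94.95155125  69.92338749]
```

Request:
jog_arm(
  rows=[
    {"gripper": 1,"dx": 0,"dy": 0,"dz": -0.1,"ax": 0.08,"ay": 0,"az": 0},
    {"gripper": 1,"dx": 0,"dy": 0,"dz": 0,"ax": 0,"ay": 0,"az": 0},
    {"gripper": 0,"dx": 0,"dy": 0,"dz": 0,"ax": 0,"ay": 0,"az": 0},
    {"gripper": 0,"dx": 0,"dy": 0,"dz": 0,"ax": 0,"ay": 0,"az": 0},
    {"gripper": 0,"dx": 0,"dy": 0,"dz": 0,"ax": 0,"ay": 0,"az": 0},
    {"gripper": 0,"dx": 0,"dy": 0,"dz": 0.3,"ax": 0,"ay": 0,"az": 0},
    {"gripper": 0,"dx": 0,"dy": 0,"dz": 0.8,"ax": 0,"ay": 0,"az": 0},
    {"gripper": 0,"dx": 0,"dy": 0,"dz": 1,"ax": 0,"ay": 0,"az": 0},
    {"gripper": 0,"dx": 0,"dy": 0,"dz": 1,"ax": 0,"ay": 0,"az": 0},
  ],
)

```text
clock: 30.85
tcp_pos: [645.4, -132.3, 96.3]
orientation: [0.702, 0.711, 0.035, -0.035]
contact_force: [1.4, -0.4, 0.1]
opening: 45.5
grasp_force: 0.0
```

Run:
```python
from h import *
state()
p,W=shot("side","side7")
barprof(W,600,690,-320,-180,zmin=8)
p,W=shot("top","top7");barprof(W,600,690,-320,90,zmin=8)
z=W[...,2];q=W[(z>42)&(z<85)&(abs(W[...,0]-530)<20)&(W[...,1]>85)&(W[...,1]<130)];print(np.polyfit(q[:,1],q[:,2],1),np.median(q,0))
comps(W,p,zmin=4,zmax=60,amin=60,box=(300,500,-300,300))
```

```text
30.85 tcp [ 645.4 -132.3   96.3] x [-0.013  0.995  0.098] y [1.    0.013 0.001] z [ 0.     0.098 -0.995] j [-0.27  0.55  1.5   0.11  1.12 -0.33] F [ 1.4 -0.4  0.1] M [-0.15  0.02  0.05] open 45.5
-300 x [635.8 646.3 658. ] z 17.6
-280 x [634.7 644.7 658.5] z 23.0
-260 x [635.1 643.4 658.5] z 24.5
-240 x [634.1 641.3 656.3] z 26.5
-220 x [634.5 642.4 656. ] z 28.8
-200 x [633.2 643.2 656.5] z 30.5
-260 x [632.9 641.9 648.7] z 22.4
-240 x [632.1 643.5 654.6] z 23.5
-120 x [638.8 646.7 666. ] z 26.6
-100 x [629.3 640.1 651.9] z 27.4
-80 x [629.2 639.6 651. ] z 28.0
-60 x [630.3 641.5 650.4] z 31.6
-40 x [629.3 639.5 649.7] z 33.6
-20 x [628.3 640.3 649.7] z 34.8
0 x [628.3 639.8 651.2] z 37.9
20 x [612.7 636.4 661.2] z 36.5
40 x [612.6 635.9 660.2] z 32.9
60 x [626.4 637.8 649.3] z 43.4
80 x [626.3 637.6 649.1] z 40.6
[ 0.08383369 60.94489304] [530.43632203 108.3260792   71.13483905]
px [179. 248.] n 836 rect [418. 247.] [ 75. 195.] 3.8 z50/95 [24.8 33.9] rgb [97. 80. 55.]
px [281. 269.] n 137 rect [369. -60.] [29. 59.] 77.1 z50/95 [25.4 32.9] rgb [29. 93. 92.]
```

The bar now stays down by itself and the slab is lifted (top about 71 mm). Now the shim.

Request:
jog_arm(
  rows=[
    {"gripper": -1,"dx": -0.5,"dy": -0.2,"dz": 0.4,"ax": -0.98,"ay": 0,"az": 0},
    {"gripper": -1,"dx": -0.53,"dy": -0.16,"dz": 0.1,"ax": 0,"ay": 0,"az": -0.95},
    {"gripper": -1,"dx": -0.53,"dy": -0.16,"dz": 0.1,"ax": 0,"ay": 0,"az": -0.95},
    {"gripper": -1,"dx": -0.53,"dy": -0.16,"dz": 0.1,"ax": 0,"ay": 0,"az": -0.95},
    {"gripper": -1,"dx": -0.53,"dy": -0.16,"dz": 0.1,"ax": 0,"ay": 0,"az": -0.95},
    {"gripper": -1,"dx": -0.53,"dy": -0.16,"dz": 0.1,"ax": 0,"ay": 0,"az": -0.95},
    {"gripper": -1,"dx": -0.53,"dy": -0.16,"dz": 0.1,"ax": 0,"ay": 0,"az": -0.95},
    {"gripper": -1,"dx": -0.53,"dy": -0.16,"dz": 0.1,"ax": 0,"ay": 0,"az": -0.95},
    {"gripper": -1,"dx": -0.53,"dy": -0.16,"dz": 0.1,"ax": 0,"ay": 0,"az": -0.95},
  ],
)

```text
clock: 31.85
tcp_pos: [525.9, -169.4, 124.5]
orientation: [0.917, 0.399, -0.0, -0.0]
contact_force: [0.3, -0.1, -0.3]
opening: 91.0
grasp_force: 0.0
```

Request:
jog_arm(
  rows=[
    {"gripper": -1,"dx": -0.53,"dy": -0.16,"dz": 0.1,"ax": 0,"ay": 0,"az": -0.95},
    {"gripper": -1,"dx": -0.53,"dy": -0.16,"dz": 0.1,"ax": 0,"ay": 0,"az": -0.95},
    {"gripper": -1,"dx": -0.53,"dy": -0.16,"dz": 0.1,"ax": 0,"ay": 0,"az": -0.95},
    {"gripper": -1,"dx": -0.53,"dy": -0.16,"dz": 0.1,"ax": 0,"ay": 0,"az": -0.95},
    {"gripper": -1,"dx": -0.53,"dy": -0.16,"dz": 0.1,"ax": 0,"ay": 0,"az": -0.95},
    {"gripper": -1,"dx": -0.53,"dy": -0.16,"dz": 0.1,"ax": 0,"ay": 0,"az": -0.95},
    {"gripper": -1,"dx": -0.53,"dy": -0.16,"dz": 0.1,"ax": 0,"ay": 0,"az": -0.95},
    {"gripper": -1,"dx": -0.53,"dy": -0.16,"dz": 0.1,"ax": 0,"ay": 0,"az": -0.95},
    {"gripper": -1,"dx": 0,"dy": 0,"dz": 0,"ax": 0,"ay": 0,"az": 0},
  ],
)

```text
clock: 32.75
tcp_pos: [419.4, -201.4, 144.8]
orientation: [1.0, 0.031, -0.0, -0.0]
contact_force: [0.2, -0.7, -0.1]
opening: 91.3
grasp_force: 0.0
```

Run:
```python
from h import *
state()
p,W=shot("wrist","w11");comps(W,p,zmin=4,zmax=60,amin=60)
p,W=shot("side","side8");comps(W,p,zmin=4,zmax=60,amin=60,box=(300,700,-300,80))
```

```text
32.75 tcp [ 419.4 -201.4  144.8] x [ 0.998  0.063 -0.   ] y [ 0.063 -0.998 -0.   ] z [-0.  0. -1.] j [-0.47  0.21  1.91 -0.    1.02  1.04] F [ 0.2 -0.7 -0.1] M [-0.06  0.15 -0.02] open 91.3
px [245. 123.] n 4102 rect [ 464. -195.] [99. 36.] 4.0 z50/95 [ 9.  10.2] rgb [133.  98.  57.]
px [117. 212.] n 1928 rect [370. -75.] [50. 37.] 25.7 z50/95 [22.1 31.3] rgb [ 0. 81. 83.]
px [282. 242.] n 1518 rect [650. -74.] [143. 437.] 14.8 z50/95 [29.3 54.1] rgb [77. 80. 80.]
px [185. 265.] n 318 rect [368. -68.] [64. 56.] 24.6 z50/95 [24.3 34.5] rgb [14.  84.5 84.5]
px [233. 291.] n 535 rect [ 463. -195.] [104.  48.] 3.6 z50/95 [11.2 14.5] rgb [147. 113.  71.]
```

Request:
jog_arm(
  rows=[
    {"gripper": -0.4,"dx": 0.29,"dy": 0.09,"dz": -1,"ax": 0,"ay": 0,"az": 0},
    {"gripper": -0.4,"dx": 0.29,"dy": 0.09,"dz": -1,"ax": 0,"ay": 0,"az": 0},
    {"gripper": -0.4,"dx": 0,"dy": 0,"dz": -1,"ax": 0,"ay": 0,"az": 0},
    {"gripper": -0.4,"dx": 0,"dy": 0,"dz": -1,"ax": 0,"ay": 0,"az": 0},
    {"gripper": -0.4,"dx": 0,"dy": 0,"dz": -1,"ax": 0,"ay": 0,"az": 0},
    {"gripper": -0.4,"dx": 0,"dy": 0,"dz": -0.66,"ax": 0,"ay": 0,"az": 0},
    {"gripper": -0.4,"dx": 0,"dy": 0,"dz": 0,"ax": 0,"ay": 0,"az": 0},
    {"gripper": 1,"dx": 0,"dy": 0,"dz": 0,"ax": 0,"ay": 0,"az": 0},
    {"gripper": 1,"dx": 0,"dy": 0,"dz": 0,"ax": 0,"ay": 0,"az": 0},
    {"gripper": 1,"dx": 0,"dy": 0,"dz": 0,"ax": 0,"ay": 0,"az": 0},
  ],
)

```text
clock: 33.85
tcp_pos: [435.8, -197.0, 3.8]
orientation: [0.999, 0.032, 0.001, 0.0]
contact_force: [-0.8, -0.2, -0.1]
opening: 42.7
grasp_force: 0.0
```

Request:
jog_arm(
  rows=[
    {"gripper": 1,"dx": 0,"dy": 0,"dz": 0,"ax": 0,"ay": 0,"az": 0},
    {"gripper": 1,"dx": 0,"dy": 0,"dz": 0,"ax": 0,"ay": 0,"az": 0},
    {"gripper": 1,"dx": 0,"dy": 0,"dz": 0,"ax": 0,"ay": 0,"az": 0},
    {"gripper": 1,"dx": 0,"dy": 0,"dz": 0.4,"ax": 0,"ay": 0,"az": 0},
    {"gripper": 1,"dx": 0,"dy": 0,"dz": 0.6,"ax": 0,"ay": 0,"az": 0},
  ],
)

```text
clock: 34.35
tcp_pos: [434.5, -196.7, 28.4]
orientation: [0.999, 0.032, -0.001, -0.0]
contact_force: [0.1, -0.7, -0.4]
opening: 35.5
grasp_force: 30.0
```

Request:
jog_arm(
  rows=[
    {"gripper": 1,"dx": 0.279,"dy": 0.4,"dz": 0.1,"ax": 0,"ay": 0,"az": 0.945},
    {"gripper": 1,"dx": 0.279,"dy": 0.4,"dz": 0.1,"ax": 0,"ay": 0,"az": 0.945},
    {"gripper": 1,"dx": 0.279,"dy": 0.4,"dz": 0.1,"ax": 0,"ay": 0,"az": 0.945},
    {"gripper": 1,"dx": 0.279,"dy": 0.4,"dz": 0.1,"ax": 0,"ay": 0,"az": 0.945},
    {"gripper": 1,"dx": 0.279,"dy": 0.4,"dz": 0,"ax": 0,"ay": 0,"az": 0.945},
    {"gripper": 1,"dx": 0.279,"dy": 0.4,"dz": 0,"ax": 0,"ay": 0,"az": 0.945},
    {"gripper": 1,"dx": 0.279,"dy": 0.4,"dz": 0,"ax": 0,"ay": 0,"az": 0.945},
    {"gripper": 1,"dx": 0.279,"dy": 0.4,"dz": 0,"ax": 0,"ay": 0,"az": 0.945},
  ],
)

```text
clock: 35.15
tcp_pos: [491.4, -116.6, 38.9]
orientation: [0.916, 0.4, 0.0, -0.0]
contact_force: [0.0, -0.7, -0.7]
opening: 35.9
grasp_force: 30.0
```

Request:
jog_arm(
  rows=[
    {"gripper": 1,"dx": 0.279,"dy": 0.4,"dz": 0,"ax": 0,"ay": 0,"az": 0.945},
    {"gripper": 1,"dx": 0.279,"dy": 0.4,"dz": 0,"ax": 0,"ay": 0,"az": 0.945},
    {"gripper": 1,"dx": 0.279,"dy": 0.4,"dz": 0,"ax": 0,"ay": 0,"az": 0.945},
    {"gripper": 1,"dx": 0.279,"dy": 0.4,"dz": 0,"ax": 0,"ay": 0,"az": 0.945},
    {"gripper": 1,"dx": 0.279,"dy": 0.4,"dz": 0,"ax": 0,"ay": 0,"az": 0.945},
    {"gripper": 1,"dx": 0.279,"dy": 0.4,"dz": 0,"ax": 0,"ay": 0,"az": 0.945},
    {"gripper": 1,"dx": 0.279,"dy": 0.4,"dz": 0,"ax": 0,"ay": 0,"az": 0.945},
    {"gripper": 1,"dx": 0.279,"dy": 0.4,"dz": 0,"ax": 0,"ay": 0,"az": 0.945},
    {"gripper": 1,"dx": 0,"dy": 0,"dz": 0,"ax": 0,"ay": 0,"az": 0},
  ],
)

```text
clock: 36.05
tcp_pos: [547.8, -36.2, 38.9]
orientation: [0.705, 0.709, 0.001, 0.0]
contact_force: [0.2, -0.2, 0.4]
opening: 35.5
grasp_force: 30.0
```

Run:
```python
from h import *
state()
p,W=shot("wrist","w12");comps(W,p,zmin=16,zmax=100,amin=60)
z=W[...,2];q=W[(z>45)&(z<85)&(W[...,1]>60)]
for x0 in range(510,690,25):
    k=q[abs(q[:,0]-x0)<6]
    if len(k)>5:print(x0,"ymin",np.percentile(k[:,1],1).round(1),"z",np.median(k[k[:,1]<k[:,1].min()+10][:,2]).round(1))
print(np.percentile(q[:,0],[.5,99.5]))
# dark foot points
g=p.sum(-1);k=W[(g<60)&(z<40)&(W[...,1]>70)];print(len(k),np.nanmedian(k,0) if len(k) else "")
p,W=shot("side","side9")
cv2.imwrite("pics/s9c.png",cv2.resize(cv2.imread("pics/side9.png")[150:270,170:310],None,fx=5,fy=5,interpolation=2))
```

```text
36.05 tcp [547.8 -36.2  38.9] x [-0.006  1.     0.001] y [1.    0.006 0.001] z [ 0.001  0.001 -1.   ] j [-0.09  0.45  1.86  0.    0.83 -0.09] F [ 0.2 -0.2  0.4] M [-0.08  0.07 -0.02] open 35.5
px [248.   3.] n 173 rect [547.  88.] [ 3. 16.] 89.9 z50/95 [23.3 28.9] rgb [26. 26. 30.]
px [425. 121.] n 16365 rect [642.  12.] [150.  52.] 89.8 z50/95 [38.5 43. ] rgb [149. 152. 166.]
px [248. 196.] n 15702 rect [548.  -7.] [ 59. 100.] 0.4 z50/95 [44.2 89.8] rgb [112.  83.  51.]
px [202. 315.] n 346 rect [529. -45.] [18.  4.] 89.9 z50/95 [93.5 98.6] rgb [21.5 22.  26. ]
px [295. 315.] n 352 rect [568. -44.] [17.  4.] 89.8 z50/95 [93.6 98.9] rgb [20. 21. 24.]
[630.52141863 652.59698368]
2 [542.63051197  88.25036243  24.51042739]
```

View pics/w12.png

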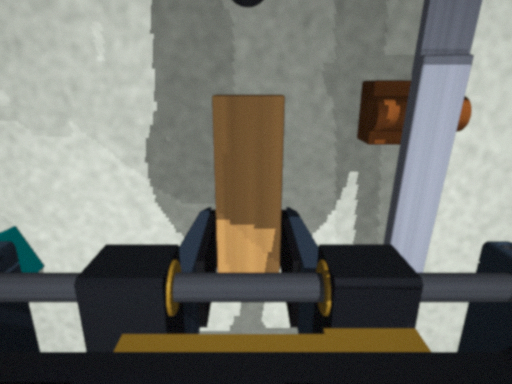

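Picture: the shim (248,150) points straight at the black foot (248,0), with the block and bar to the right. Lower and slide it in.

Request:
jog_arm(
  rows=[
    {"gripper": 1,"dx": 0,"dy": 0,"dz": -0.69,"ax": 0,"ay": 0,"az": 0},
    {"gripper": 1,"dx": 0,"dy": 0,"dz": -0.69,"ax": 0,"ay": 0,"az": 0},
    {"gripper": 1,"dx": 0,"dy": 0,"dz": 0,"ax": 0,"ay": 0,"az": 0},
    {"gripper": 1,"dx": 0,"dy": 0.43,"dz": 0,"ax": 0,"ay": 0,"az": 0},
    {"gripper": 1,"dx": 0,"dy": 0.43,"dz": 0,"ax": 0,"ay": 0,"az": 0},
    {"gripper": 1,"dx": 0,"dy": 0.43,"dz": 0,"ax": 0,"ay": 0,"az": 0},
    {"gripper": 1,"dx": 0,"dy": 0.43,"dz": 0,"ax": 0,"ay": 0,"az": 0},
    {"gripper": 1,"dx": 0,"dy": 0,"dz": 0,"ax": 0,"ay": 0,"az": 0},
  ],
)

```text
clock: 36.95
tcp_pos: [546.9, 7.7, 4.1]
orientation: [0.705, 0.71, 0.0, -0.0]
contact_force: [-0.5, 0.3, -0.4]
opening: 35.9
grasp_force: 30.0
```

Request:
jog_arm(
  rows=[
    {"gripper": 1,"dx": 0,"dy": 0.33,"dz": 0,"ax": 0,"ay": 0,"az": 0},
    {"gripper": 1,"dx": 0,"dy": 0.33,"dz": 0,"ax": 0,"ay": 0,"az": 0},
    {"gripper": 1,"dx": 0,"dy": 0.33,"dz": 0,"ax": 0,"ay": 0,"az": 0},
    {"gripper": 1,"dx": 0,"dy": 0.33,"dz": 0,"ax": 0,"ay": 0,"az": 0},
    {"gripper": 1,"dx": 0,"dy": 0,"dz": 0,"ax": 0,"ay": 0,"az": 0},
  ],
)

```text
clock: 37.45
tcp_pos: [547.0, 40.1, 3.9]
orientation: [0.705, 0.709, 0.0, -0.0]
contact_force: [-0.1, -0.3, -0.3]
opening: 35.7
grasp_force: 30.0
```

Request:
jog_arm(
  rows=[
    {"gripper": -0.15,"dx": 0,"dy": 0,"dz": 0,"ax": 0,"ay": 0,"az": 0},
    {"gripper": -0.15,"dx": 0,"dy": 0,"dz": 0,"ax": 0,"ay": 0,"az": 0},
    {"gripper": -0.15,"dx": 0,"dy": 0,"dz": 0,"ax": 0,"ay": 0,"az": 0},
    {"gripper": -0.15,"dx": 0,"dy": -0.2,"dz": 0.6,"ax": 0,"ay": 0,"az": 0},
    {"gripper": -0.15,"dx": 0,"dy": -1,"dz": 1,"ax": 0,"ay": 0,"az": 0},
    {"gripper": -0.15,"dx": 0,"dy": -1,"dz": 1,"ax": 0,"ay": 0,"az": 0},
    {"gripper": -0.15,"dx": 0,"dy": -1,"dz": 1,"ax": 0,"ay": 0,"az": 0},
    {"gripper": -0.15,"dx": 0,"dy": -1,"dz": 0.4,"ax": 0,"ay": 0,"az": 0},
    {"gripper": -0.15,"dx": 0,"dy": 0,"dz": 0,"ax": 0,"ay": 0,"az": 0},
  ],
)

```text
clock: 38.35
tcp_pos: [548.2, -68.8, 105.8]
orientation: [0.707, 0.708, 0.001, 0.002]
contact_force: [-0.4, -0.3, 0.2]
opening: 52.4
grasp_force: 0.0
```

Run:
```python
from h import *
state()
p,W=shot("wrist","w13");comps(W,p,zmin=5,zmax=30,amin=60);barprof(W,600,690,-180,90,zmin=8)
z=W[...,2];q=W[(z>45)&(z<85)&(W[...,1]>60)]
for x0 in range(510,690,25):
    k=q[abs(q[:,0]-x0)<6]
    if len(k)>5:print(x0,"ymin",np.percentile(k[:,1],1).round(1),"z",np.median(k[k[:,1]<k[:,1].min()+10][:,2]).round(1))
p,W=shot("top","top8");comps(W,p,zmin=4,zmax=60,amin=60,box=(300,560,-300,300))
```

```text
38.35 tcp [548.2 -68.8 105.8] x [-0.002  1.    -0.001] y [1.    0.002 0.005] z [ 0.005 -0.001 -1.   ] j [-0.15  0.37  1.78 -0.    0.99 -0.15] F [-0.4 -0.3  0.2] M [-0.02  0.03  0.  ] open 52.4
px [246.  39.] n 3748 rect [547.  47.] [36. 55.] 0.6 z50/95 [ 9.  10.2] rgb [95. 70. 41.]
px [350.  58.] n 1275 rect [626.  33.] [36. 19.] 89.8 z50/95 [21.2 29.4] rgb [48. 27. 13.]
px [411.  45.] n 102 rect [664.  44.] [13.  7.] 89.5 z50/95 [26.  29.8] rgb [100.5  65.   44. ]
px [407.  73.] n 125 rect [665.  23.] [ 7. 15.] 10.8 z50/95 [25.8 29.7] rgb [85. 59. 44.]
px [362. 219.] n 1362 rect [646. -71.] [25. 99.] 1.3 z50/95 [27.8 29.7] rgb [128. 134. 149.]
px [ 39. 193.] n 2440 rect [371. -74.] [51. 36.] 25.0 z50/95 [21.3 29.4] rgb [  0.  99. 101.]
-120 x [634.5 635.3 657.4] z 24.6
-100 x [634.2 644.7 657.2] z 27.7
-80 x [633.8 644.2 656.8] z 29.7
-60 x [633.4 643.9 656.3] z 31.7
-40 x [633.  643.4 655.9] z 33.7
-20 x [632.4 643.1 655.4] z 35.6
0 x [632.1 642.4 655. ] z 37.5
20 x [617.6 634.8 665.5] z 37.9
40 x [617.4 635.8 665.5] z 39.5
60 x [630.8 641.2 653.7] z 42.8
px [240. 208.] n 286 rect [537.  55.] [48. 67.] 1.0 z50/95 [ 9.6 17.3] rgb [70. 57. 39.]
px [179. 249.] n 831 rect [417. 245.] [ 74. 198.] 7.0 z50/95 [25.1 34.9] rgb [94. 78. 54.]
```

View pics/w13.png

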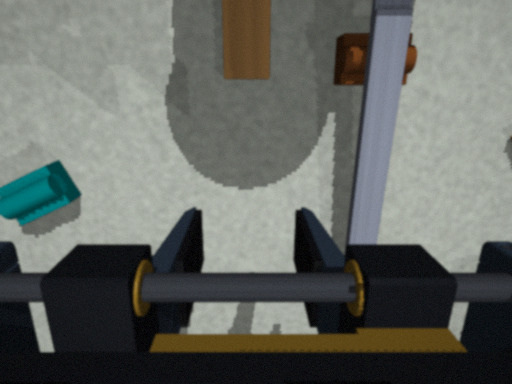

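Picture: the shim runs under the slab, with its outer end at (246,78), y≈19. The bar is at (380,150) on the block. I'll re-grip the bar and take it away.

Request:
jog_arm(
  rows=[
    {"gripper": -0.15,"dx": 0.98,"dy": -0.66,"dz": 0,"ax": 0.24,"ay": 0,"az": -0.1},
    {"gripper": -0.15,"dx": 0.98,"dy": -0.66,"dz": 0,"ax": 0.24,"ay": 0,"az": 0.1},
    {"gripper": -0.15,"dx": 0.98,"dy": -0.66,"dz": 0,"ax": 0.24,"ay": 0,"az": 0.1},
    {"gripper": -0.15,"dx": 0.98,"dy": -0.66,"dz": 0,"ax": 0.24,"ay": 0,"az": 0.1},
    {"gripper": -0.15,"dx": 0,"dy": 0,"dz": 0,"ax": 0,"ay": 0,"az": 0},
    {"gripper": -0.15,"dx": 0,"dy": 0,"dz": -0.9,"ax": 0,"ay": 0,"az": 0},
    {"gripper": -0.15,"dx": 0,"dy": 0,"dz": -0.9,"ax": 0,"ay": 0,"az": 0},
    {"gripper": -0.15,"dx": 0,"dy": 0,"dz": -0.9,"ax": 0,"ay": 0,"az": 0},
    {"gripper": -0.15,"dx": 0,"dy": 0,"dz": 0,"ax": 0,"ay": 0,"az": 0},
  ],
)

```text
clock: 39.35
tcp_pos: [641.4, -129.6, 32.2]
orientation: [0.697, 0.715, 0.032, -0.039]
contact_force: [-0.2, 0.7, 0.3]
opening: 52.2
grasp_force: 0.0
```

Run:
```python
from h import *
state()
p,W=shot("wrist","w14");barprof(W,600,690,-180,90,zmin=8)
```

```text
39.35 tcp [ 641.4 -129.6   32.2] x [-0.025  0.995  0.099] y [ 1.     0.026 -0.008] z [-0.011  0.099 -0.995] j [-0.26  0.61  1.57  0.11  1.   -0.35] F [-0.2  0.7  0.3] M [-0.16  0.08  0.03] open 52.2
-180 x [637.  648.1 659.1] z 19.9
-160 x [636.2 646.8 658.3] z 22.4
-140 x [613.  647.1 672.3] z 61.5
-120 x [602.3 616.  676.3] z 99.2
-100 x [601.5 670.6 688.8] z 129.2
-80 x [634.7 645.8 657. ] z 29.8
-60 x [634.4 645.5 656.7] z 31.9
-40 x [634.  645.3 656.3] z 33.7
-20 x [633.2 644.4 655.7] z 35.7
```

Request:
jog_arm(
  rows=[
    {"gripper": -0.15,"dx": 0.22,"dy": -0.08,"dz": -0.3,"ax": 0,"ay": 0,"az": 0},
    {"gripper": -0.15,"dx": 0,"dy": 0,"dz": -0.28,"ax": 0,"ay": 0,"az": 0},
    {"gripper": 1,"dx": 0,"dy": 0,"dz": 0,"ax": 0,"ay": 0,"az": 0},
    {"gripper": 1,"dx": 0,"dy": 0,"dz": 0,"ax": 0,"ay": 0,"az": 0},
    {"gripper": 1,"dx": 0,"dy": 0,"dz": 0,"ax": 0,"ay": 0,"az": 0},
    {"gripper": 1,"dx": 0,"dy": 0,"dz": 0,"ax": 0,"ay": 0,"az": 0},
    {"gripper": 1,"dx": 0,"dy": 0,"dz": 0,"ax": 0,"ay": 0,"az": 0},
    {"gripper": 1,"dx": 0,"dy": 0,"dz": 0,"ax": 0,"ay": 0,"az": 0},
    {"gripper": 1,"dx": 0,"dy": 0,"dz": 0,"ax": 0,"ay": 0,"az": 0},
  ],
)

```text
clock: 40.3
tcp_pos: [647.5, -134.2, 22.2]
orientation: [0.697, 0.715, 0.032, -0.037]
contact_force: [-5.7, -1.2, 4.0]
opening: 23.4
grasp_force: 30.0
```

Run:
```python
from h import *
state()
p,W=shot("wrist","w15");barprof(W,600,690,-180,90,zmin=8)
p,W=shot("side","side10");barprof(W,600,690,-320,-180,zmin=8)
cv2.imwrite("pics/s10c.png",cv2.resize(cv2.imread("pics/side10.png")[170:320,170:330],None,fx=4.5,fy=4,interpolation=2))
```

```text
40.3 tcp [ 647.5 -134.2   22.2] x [-0.025  0.995  0.097] y [ 1.     0.026 -0.005] z [-0.008  0.097 -0.995] j [-0.27  0.63  1.57  0.11  0.98 -0.36] F [-5.7 -1.2  4. ] M [-0.3   1.35  0.19] open 23.4
-180 x [637.8 649.  660. ] z 20.0
-160 x [633.8 646.5 659.9] z 22.3
-140 x [633.3 647.9 663.5] z 24.9
-120 x [605.8 645.7 684.2] z 130.8
-100 x [615.1 665.9 683.1] z 115.0
-80 x [635.3 646.4 657.8] z 29.8
-60 x [634.7 646.2 657.3] z 31.8
-40 x [634.2 645.4 656.8] z 33.7
-20 x [633.6 644.9 656.2] z 35.7
-300 x [637.7 646.9 659.7] z 18.2
-280 x [636.8 645.7 659.4] z 22.4
-260 x [636.7 644.8 659.3] z 24.1
-240 x [635.7 643.1 656.9] z 25.6
-220 x [634.9 644.  657.7] z 28.7
-200 x [634.7 642.5 656.9] z 30.4
```

Request:
jog_arm(
  rows=[
    {"gripper": -0.15,"dx": 0,"dy": 0,"dz": 0,"ax": 0,"ay": 0,"az": 0},
    {"gripper": -0.15,"dx": 0,"dy": 0,"dz": 0,"ax": 0,"ay": 0,"az": 0},
    {"gripper": -0.15,"dx": 0,"dy": 0,"dz": 0,"ax": 0,"ay": 0,"az": 0},
    {"gripper": -0.15,"dx": 0,"dy": 0,"dz": 0,"ax": 0,"ay": 0,"az": 0},
  ],
)

```text
clock: 40.8
tcp_pos: [650.9, -134.0, 22.0]
orientation: [0.697, 0.715, 0.034, -0.034]
contact_force: [0.9, 0.0, 0.2]
opening: 51.3
grasp_force: 0.0
```

Request:
jog_arm(
  rows=[
    {"gripper": -0.15,"dx": -0.14,"dy": 0,"dz": -0.2,"ax": 0,"ay": 0,"az": 0},
    {"gripper": -0.15,"dx": 0,"dy": 0,"dz": 0,"ax": 0,"ay": 0,"az": 0},
    {"gripper": 1,"dx": 0,"dy": 0,"dz": 0,"ax": 0,"ay": 0,"az": 0},
    {"gripper": 1,"dx": 0,"dy": 0,"dz": 0,"ax": 0,"ay": 0,"az": 0},
    {"gripper": 1,"dx": 0,"dy": 0,"dz": 0,"ax": 0,"ay": 0,"az": 0},
    {"gripper": 1,"dx": 0,"dy": 0,"dz": 0,"ax": 0,"ay": 0,"az": 0},
    {"gripper": 1,"dx": 0,"dy": 0,"dz": 0,"ax": 0,"ay": 0,"az": 0},
    {"gripper": 1,"dx": 0,"dy": 0,"dz": 0,"ax": 0,"ay": 0,"az": 0},
    {"gripper": 1,"dx": 0,"dy": 0,"dz": 0,"ax": 0,"ay": 0,"az": 0},
  ],
)

```text
clock: 41.7
tcp_pos: [647.2, -134.0, 17.0]
orientation: [0.697, 0.715, 0.034, -0.034]
contact_force: [0.2, -0.9, -0.2]
opening: 23.8
grasp_force: 30.0
```

Request:
jog_arm(
  rows=[
    {"gripper": 1,"dx": 0,"dy": 0.02,"dz": 0.345,"ax": -0.495,"ay": 0,"az": 0},
    {"gripper": 1,"dx": 0,"dy": 0.02,"dz": 0.345,"ax": -0.495,"ay": 0,"az": 0},
    {"gripper": 1,"dx": 0,"dy": 0.02,"dz": 0.345,"ax": -0.495,"ay": 0,"az": 0},
    {"gripper": 1,"dx": 0,"dy": 0.02,"dz": 0.345,"ax": -0.495,"ay": 0,"az": 0},
    {"gripper": 1,"dx": 0,"dy": 0.02,"dz": 0.345,"ax": -0.495,"ay": 0,"az": 0},
    {"gripper": 1,"dx": 0,"dy": 0.02,"dz": 0.345,"ax": -0.495,"ay": 0,"az": 0},
    {"gripper": 1,"dx": 0,"dy": 0,"dz": 0.12,"ax": 0,"ay": 0,"az": 0},
    {"gripper": 1,"dx": 0,"dy": 0,"dz": 0,"ax": 0,"ay": 0,"az": 0},
  ],
)

```text
clock: 42.5
tcp_pos: [646.0, -130.4, 70.3]
orientation: [0.695, 0.713, -0.072, 0.068]
contact_force: [-0.2, -0.2, -9.5]
opening: 23.6
grasp_force: 30.0
```

Run:
```python
from h import *
state()
p,W=shot("wrist","w16");barprof(W,600,690,-180,90,zmin=8)
p,W=shot("top","top9")
z=W[...,2];q=W[(z>42)&(z<85)&(abs(W[...,0]-530)<20)&(W[...,1]>85)&(W[...,1]<130)];print(np.polyfit(q[:,1],q[:,2],1),np.median(q,0))
```

```text
42.5 tcp [ 646.  -130.4   70.3] x [-0.026  0.98  -0.197] y [ 1.     0.025 -0.009] z [-0.004 -0.197 -0.98 ] j [-0.12  0.55  1.58 -0.24  1.   -0.02] F [-0.2 -0.2 -9.5] M [ 0.58  0.01 -0.01] open 23.6
-180 x [636.8 647.7 659.1] z 90.1
-140 x [635.  646.9 658.8] z 80.2
-120 x [631.7 646.6 662.1] z 76.9
-100 x [626.5 647.7 666.9] z 107.9
-80 x [634.3 645.4 656.5] z 68.5
-60 x [633.7 644.8 656. ] z 64.6
-40 x [633.2 644.4 655.5] z 60.8
-20 x [632.6 643.8 654.9] z 56.9
[ 0.08444584 53.28870249] [529.9818495  106.76535872  62.73738458]
```

Request:
jog_arm(
  rows=[
    {"gripper": 1,"dx": 0,"dy": -0.6,"dz": 0.13,"ax": 0,"ay": 0,"az": 0},
    {"gripper": 1,"dx": 0,"dy": -0.6,"dz": 0.13,"ax": 0,"ay": 0,"az": 0},
    {"gripper": 1,"dx": 0,"dy": -0.6,"dz": 0.13,"ax": 0,"ay": 0,"az": 0},
    {"gripper": 1,"dx": 0,"dy": -0.6,"dz": 0.13,"ax": 0,"ay": 0,"az": 0},
    {"gripper": 1,"dx": 0,"dy": -0.6,"dz": 0.13,"ax": 0,"ay": 0,"az": 0},
    {"gripper": 1,"dx": 0,"dy": -0.8,"dz": 0.1,"ax": 0.5,"ay": 0,"az": 0},
    {"gripper": 1,"dx": 0,"dy": -0.8,"dz": 0,"ax": 0.5,"ay": 0,"az": 0},
    {"gripper": 1,"dx": 0,"dy": -0.8,"dz": 0,"ax": 0.5,"ay": 0,"az": 0},
    {"gripper": 1,"dx": 0,"dy": -0.8,"dz": 0,"ax": 0.5,"ay": 0,"az": 0},
  ],
)

```text
clock: 43.5
tcp_pos: [646.6, -288.1, 90.8]
orientation: [0.698, 0.716, -0.0, -0.001]
contact_force: [-0.4, -0.3, -9.2]
opening: 23.7
grasp_force: 30.0
```

Request:
jog_arm(
  rows=[
    {"gripper": 1,"dx": 0,"dy": 0,"dz": 0,"ax": 0,"ay": 0,"az": 0},
    {"gripper": 1,"dx": 0,"dy": 0,"dz": 0,"ax": 0,"ay": 0,"az": 0},
  ],
)

```text
clock: 43.7
tcp_pos: [646.3, -287.9, 90.2]
orientation: [0.699, 0.715, -0.001, -0.001]
contact_force: [-1.1, -0.4, -9.9]
opening: 23.9
grasp_force: 30.0
```

Run:
```python
from h import *
state()
p,W=shot("wrist","w17");barprof(W,600,690,-360,0,zmin=8)
```

```text
43.7 tcp [ 646.3 -287.9   90.2] x [-0.023  1.    -0.001] y [ 1.     0.023 -0.002] z [-0.002 -0.001 -1.   ] j [-0.43  0.61  1.39 -0.    1.14 -0.46] F [-1.1 -0.4 -9.9] M [-0.18  0.02 -0.03] open 23.9
-340 x [636.9 647.7 659.2] z 99.5
-300 x [635.2 647.2 659. ] z 97.8
-280 x [634.6 646.4 658.6] z 98.0
-260 x [634.8 645.9 657.3] z 97.8
-240 x [634.7 645.5 656.8] z 97.8
-220 x [634.1 645.4 656.2] z 97.8
-200 x [633.6 644.7 655.8] z 97.8
-180 x [633.1 644.4 655.3] z 97.9
```

Request:
jog_arm(
  rows=[
    {"gripper": 1,"dx": 0,"dy": 0,"dz": -0.8,"ax": 0,"ay": 0,"az": 0},
    {"gripper": 1,"dx": 0,"dy": 0,"dz": -0.8,"ax": 0,"ay": 0,"az": 0},
    {"gripper": 1,"dx": 0,"dy": 0,"dz": -0.8,"ax": 0,"ay": 0,"az": 0},
    {"gripper": 1,"dx": 0,"dy": 0,"dz": -0.8,"ax": 0,"ay": 0,"az": 0},
    {"gripper": 1,"dx": 0,"dy": 0,"dz": -0.29,"ax": 0,"ay": 0,"az": 0},
    {"gripper": 1,"dx": 0,"dy": 0,"dz": 0,"ax": 0,"ay": 0,"az": 0},
    {"gripper": 0,"dx": 0,"dy": 0,"dz": 0,"ax": 0,"ay": 0,"az": 0},
    {"gripper": 0,"dx": 0,"dy": 0,"dz": 0,"ax": 0,"ay": 0,"az": 0},
    {"gripper": 0,"dx": 0,"dy": 0,"dz": 0,"ax": 0,"ay": 0,"az": 0},
    {"gripper": 0,"dx": 0,"dy": 0,"dz": 0.4,"ax": 0,"ay": 0,"az": 0},
  ],
)

```text
clock: 44.75
tcp_pos: [646.8, -285.9, 13.7]
orientation: [0.698, 0.716, -0.001, -0.001]
contact_force: [-0.7, 0.6, 0.9]
opening: 45.5
grasp_force: 0.0
```

Request:
jog_arm(
  rows=[
    {"gripper": 0,"dx": 0,"dy": 0,"dz": 1,"ax": 0,"ay": 0,"az": 0},
    {"gripper": 0,"dx": 0,"dy": 0,"dz": 1,"ax": 0,"ay": 0,"az": 0},
    {"gripper": 0,"dx": -0.9,"dy": 0.9,"dz": 1,"ax": 0,"ay": 0,"az": 0},
    {"gripper": 0,"dx": -0.9,"dy": 0.9,"dz": 1,"ax": 0,"ay": 0,"az": 0},
    {"gripper": 0,"dx": -0.9,"dy": 0.9,"dz": 1,"ax": 0,"ay": 0,"az": 0},
    {"gripper": 0,"dx": -0.9,"dy": 0.9,"dz": 0.5,"ax": 0,"ay": 0,"az": 0},
    {"gripper": 0,"dx": -0.9,"dy": 0.9,"dz": 0,"ax": 0,"ay": 0,"az": 0},
    {"gripper": 0,"dx": -0.9,"dy": 0.9,"dz": 0,"ax": 0,"ay": 0,"az": 0},
    {"gripper": 0,"dx": -0.9,"dy": 0.9,"dz": 0,"ax": 0,"ay": 0,"az": 0},
  ],
)

```text
clock: 45.65
tcp_pos: [489.0, -127.8, 152.3]
orientation: [0.698, 0.716, 0.0, 0.001]
contact_force: [-0.2, -0.5, 0.3]
opening: 45.1
grasp_force: 0.0
```

Request:
jog_arm(
  rows=[
    {"gripper": 0,"dx": -0.9,"dy": 0.9,"dz": 0,"ax": 0,"ay": 0,"az": 0},
    {"gripper": 0,"dx": -0.9,"dy": 0.9,"dz": 0,"ax": 0,"ay": 0,"az": 0},
    {"gripper": 0,"dx": -0.7,"dy": 0.9,"dz": 0,"ax": 0,"ay": 0,"az": 0.2},
    {"gripper": 0,"dx": 0,"dy": 1,"dz": 0,"ax": 0,"ay": 0,"az": 0.2},
    {"gripper": 0,"dx": 0,"dy": 1,"dz": 0,"ax": 0,"ay": 0,"az": 0.2},
    {"gripper": 0,"dx": 0,"dy": 1,"dz": 0,"ax": 0,"ay": 0,"az": 0.2},
    {"gripper": 0,"dx": 0,"dy": 1,"dz": 0,"ax": 0,"ay": 0,"az": 0},
    {"gripper": 0,"dx": 0,"dy": 1,"dz": 0,"ax": 0,"ay": 0,"az": 0},
    {"gripper": 0,"dx": 0,"dy": 1,"dz": 0,"ax": 0,"ay": 0,"az": 0},
    {"gripper": 0,"dx": 0,"dy": 0,"dz": 0,"ax": 0,"ay": 0,"az": 0},
  ],
)

```text
clock: 46.65
tcp_pos: [427.6, 91.1, 152.0]
orientation: [0.668, 0.744, 0.001, 0.0]
contact_force: [-0.7, -0.1, 0.6]
opening: 45.6
grasp_force: 0.0
```

Run:
```python
from h import *
state()
p,W=shot("wrist","w18");comps(W,p,zmin=5,zmax=80,amin=100)
p,W=shot("top","top10");comps(W,p,zmin=4,zmax=60,amin=60,box=(300,760,-500,100))
rim=W[(W[...,2]>185)&(W[...,2]<205)&(abs(W[...,0]-590)<100)&(abs(W[...,1]-180)<100)]
print(cv2.minEnclosingCircle(rim[:,:2].astype(np.float32)),np.percentile(rim[:,2],[5,50,95]),len(rim))
s=W[(W[...,2]>50)&(W[...,2]<75)&(abs(W[...,0]-595)<100)&(W[...,1]>80)&(W[...,1]<240)]
c=np.linalg.lstsq(np.c_[s[:,:2],np.ones(len(s))],s[:,2],rcond=None)[0];print("slab plane",c)
```

```text
46.65 tcp [427.6  91.1 152. ] x [-0.108  0.994  0.001] y [0.994 0.108 0.001] z [ 0.001  0.001 -1.   ] j [0.18 0.16 1.96 0.   1.03 0.07] F [-0.7 -0.1  0.6] M [-0.08  0.03 -0.06] open 45.6
px [267.  55.] n 3916 rect [428. 197.] [70. 97.] 5.6 z50/95 [26.4 38. ] rgb [123.  90.  53.]
px [419. 129.] n 28859 rect [566. 139.] [143. 214.] 18.3 z50/95 [62.8 67. ] rgb [123. 127. 130.]
px [244.  47.] n 592 rect [412. 205.] [23. 23.] 0.4 z50/95 [23.5 26.7] rgb [81. 46. 22.]
px [280.  50.] n 585 rect [443. 206.] [22. 23.] 22.7 z50/95 [23.5 26.8] rgb [65. 39. 19.]
px [259.  72.] n 554 rect [428. 186.] [23. 22.] 50.0 z50/95 [23.7 26.8] rgb [79. 47. 21.]
px [447. 247.] n 2055 rect [642.  33.] [52. 37.] 0.3 z50/95 [21.7 30.9] rgb [65. 37. 18.]
px [203. 313.] n 152 rect [396. -73.] [23. 10.] 83.6 z50/95 [20.5 29.7] rgb [ 0.  75.  75.5]
px [248. 175.] n 226 rect [637.  37.] [50. 38.] 1.2 z50/95 [24.9 34.2] rgb [59. 45. 31.]
px [350. 175.] n 1091 rect [ 643. -246.] [ 29. 400.] 1.2 z50/95 [10.2 21.2] rgb [ 99. 105. 112.]
px [241. 207.] n 272 rect [544.  54.] [35. 64.] 1.3 z50/95 [ 9.4 15.5] rgb [68. 55. 38.]
px [284. 271.] n 239 rect [364. -73.] [53. 40.] 25.0 z50/95 [25.2 33.7] rgb [26. 68. 67.]
((593.815673828125, 189.52308654785156), 67.62755584716797) [185.74955324 190.9898173  196.06751553] 613
slab plane [3.09947581e-03 1.89053536e-02 5.89412011e+01]
```

Run:
```python
from h import *
W=np.load("pics/w18.npz")["W"]
def pl(s):
    for _ in range(4):
        A=np.c_[s[:,:2],np.ones(len(s))];c=np.linalg.lstsq(A,s[:,2],rcond=None)[0];r=s[:,2]-A@c;s=s[abs(r)<2*r.std()+.05]
    return c,r.std(),len(s),s[:,:2].min(0),s[:,:2].max(0)
z=W[...,2]
print(pl(W[(z>58)&(z<70)&(W[...,0]>500)&(W[...,1]>90)]))
print(pl(W[(abs(z)<4)]))
```

```text
(array([-3.98145471e-04,  2.20860873e-04,  6.30652396e+01]), np.float64(0.6066267076733075), 20376, array([506.96857972,  90.00280773]), array([656.04431232, 232.93717192]))
(array([-5.13461155e-04,  1.17842761e-04, -7.92515567e-01]), np.float64(0.6049141814535481), 82105, array([ 165.91096959, -167.69716467]), array([725.24978505, 270.36653342]))
```

Request:
jog_arm(
  rows=[
    {"gripper": 0,"dx": 0,"dy": 1,"dz": 0,"ax": 0,"ay": 0,"az": 0},
    {"gripper": 0,"dx": 0,"dy": 1,"dz": 0,"ax": 0,"ay": 0,"az": 0},
    {"gripper": 0,"dx": 0,"dy": 1,"dz": 0,"ax": 0,"ay": 0,"az": 0},
    {"gripper": 0,"dx": 0,"dy": 1,"dz": 0,"ax": 0,"ay": 0,"az": 0},
    {"gripper": 0,"dx": -0.2,"dy": 1,"dz": 0,"ax": 0,"ay": 0,"az": 0},
    {"gripper": 0,"dx": -0.2,"dy": 1,"dz": 0,"ax": 0,"ay": 0,"az": 0},
    {"gripper": 0,"dx": -0.2,"dy": 0.4,"dz": 0,"ax": 0,"ay": 0,"az": 0},
    {"gripper": 0,"dx": 0,"dy": 0,"dz": 0,"ax": 0,"ay": 0,"az": 0},
    {"gripper": 0,"dx": 0,"dy": 0,"dz": 0,"ax": 0,"ay": 0,"az": 0},
  ],
)

```text
clock: 47.65
tcp_pos: [412.0, 247.9, 150.7]
orientation: [0.669, 0.743, -0.001, -0.0]
contact_force: [-0.1, -1.2, -0.6]
opening: 45.4
grasp_force: 0.0
```

Run:
```python
from h import *
state()
p,W=shot("wrist","w19");comps(W,p,zmin=5,zmax=45,amin=100)
z=W[...,2];q=W[(z>18)&(z<45)&(W[...,1]>260)&(abs(W[...,0]-410)<60)]
for v in range(260,360,15):
    k=q[abs(q[:,1]-v)<3]
    if len(k):print(v,np.percentile(k[:,0],[3,50,97]).round(1),np.median(k[:,2]).round(1))
print(q[:,1].max())
```

```text
47.65 tcp [412.  247.9 150.7] x [-0.105  0.995 -0.001] y [ 0.995  0.105 -0.002] z [-0.001 -0.001 -1.   ] j [ 0.52  0.23  1.87 -0.    1.05  0.41] F [-0.1 -1.2 -0.6] M [-0.07  0.02  0.05] open 45.4
px [399.  22.] n 1122 rect [529. 393.] [14. 57.] 63.6 z50/95 [26.1 43.1] rgb [45. 47. 53.]
px [477.   3.] n 103 rect [575. 411.] [13.  2.] 68.1 z50/95 [36.2 44. ] rgb [34. 36. 40.]
px [507.  69.] n 393 rect [635. 368.] [11. 42.] 18.3 z50/95 [11.1 18.3] rgb [73. 85. 84.]
px [261. 179.] n 5248 rect [423. 245.] [ 70. 194.] 5.7 z50/95 [26.6 35.4] rgb [146. 112.  65.]
px [421. 211.] n 2258 rect [592. 230.] [179.  38.] 10.8 z50/95 [16.6 43.8] rgb [27.  28.5 28. ]
px [250. 224.] n 828 rect [419. 197.] [22. 46.] 39.9 z50/95 [22.9 26.5] rgb [87. 51. 23.]
260 [415.1 442.3 455.9] 26.8
275 [412.8 420.3 427.5] 27.0
290 [411.3 418.9 426.6] 26.8
305 [409.6 416.9 424.6] 27.0
320 [408.  415.4 422.8] 26.9
335 [406.4 414.1 421.8] 26.9
342.21766172452755
```

View pics/w19.png

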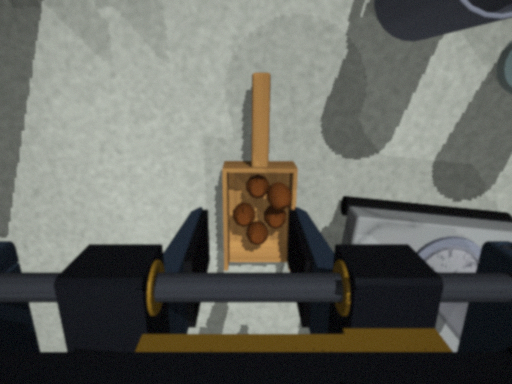

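The scoop with five nuts lies straight below, its handle running up (262,75)-(260,165). Grasping the handle at about (418,297).

Request:
jog_arm(
  rows=[
    {"gripper": 0,"dx": 0.12,"dy": 0.99,"dz": 0,"ax": 0,"ay": 0,"az": 0},
    {"gripper": 0,"dx": 0.12,"dy": 0.99,"dz": 0,"ax": 0,"ay": 0,"az": 0},
    {"gripper": 0,"dx": 0,"dy": 0,"dz": -0.96,"ax": 0,"ay": 0,"az": 0},
    {"gripper": 0,"dx": 0,"dy": 0,"dz": -0.96,"ax": 0,"ay": 0,"az": 0},
    {"gripper": 0,"dx": 0,"dy": 0,"dz": -0.96,"ax": 0,"ay": 0,"az": 0},
    {"gripper": 0,"dx": 0,"dy": 0,"dz": -0.96,"ax": 0,"ay": 0,"az": 0},
    {"gripper": 0,"dx": 0,"dy": 0,"dz": -0.96,"ax": 0,"ay": 0,"az": 0},
    {"gripper": 0,"dx": 0,"dy": 0,"dz": -0.96,"ax": 0,"ay": 0,"az": 0},
    {"gripper": 0,"dx": 0,"dy": 0,"dz": 0,"ax": 0,"ay": 0,"az": 0},
  ],
)

```text
clock: 48.6
tcp_pos: [416.3, 296.0, 4.2]
orientation: [0.67, 0.743, -0.004, -0.001]
contact_force: [-0.8, -0.3, 0.0]
opening: 45.6
grasp_force: 0.0
```

Request:
jog_arm(
  rows=[
    {"gripper": 1,"dx": 0,"dy": 0,"dz": 0,"ax": 0,"ay": 0,"az": 0},
    {"gripper": 1,"dx": 0,"dy": 0,"dz": 0,"ax": 0,"ay": 0,"az": 0},
    {"gripper": 1,"dx": 0,"dy": 0,"dz": 0,"ax": 0,"ay": 0,"az": 0},
    {"gripper": 1,"dx": 0,"dy": 0,"dz": 0,"ax": 0,"ay": 0,"az": 0},
    {"gripper": 1,"dx": 0,"dy": 0,"dz": 0,"ax": 0,"ay": 0,"az": 0},
    {"gripper": 1,"dx": 0,"dy": 0,"dz": 0,"ax": 0,"ay": 0,"az": 0},
    {"gripper": 1,"dx": 0,"dy": 0,"dz": 0,"ax": 0,"ay": 0,"az": 0},
  ],
)

```text
clock: 49.3
tcp_pos: [418.3, 298.8, 7.4]
orientation: [0.669, 0.743, -0.0, -0.0]
contact_force: [-0.5, -0.8, 6.0]
opening: 15.7
grasp_force: 30.0
```

Request:
jog_arm(
  rows=[
    {"gripper": 1,"dx": 0,"dy": 0,"dz": 0.2,"ax": 0,"ay": 0,"az": 0},
    {"gripper": 1,"dx": 0,"dy": 0,"dz": 0.4,"ax": 0,"ay": 0,"az": 0},
    {"gripper": 1,"dx": 0,"dy": 0,"dz": 0.4,"ax": 0,"ay": 0,"az": 0},
    {"gripper": 1,"dx": 0,"dy": 0,"dz": 0.2,"ax": 0,"ay": 0,"az": 0},
    {"gripper": 1,"dx": 0,"dy": 0,"dz": 0,"ax": 0,"ay": 0,"az": 0},
  ],
)

```text
clock: 49.8
tcp_pos: [418.6, 298.9, 37.7]
orientation: [0.669, 0.743, 0.0, -0.0]
contact_force: [-0.5, 0.0, -3.0]
opening: 15.5
grasp_force: 30.0
```

Run:
```python
from h import *
state()
p,W=shot("wrist","w20");comps(W,p,zmin=25,zmax=85,amin=100,box=(370,470,100,350))
z=W[...,2];q=W[(z>35)&(z<85)&(abs(W[...,0]-420)<60)&(W[...,1]<262)&(W[...,1]>120)]
print(np.percentile(q[:,1],[1,99]),[(v,np.percentile(q[abs(q[:,1]-v)<4][:,2],97).round(1)) for v in (160,180,200,220,240,255)])
```

```text
49.8 tcp [418.6 298.9  37.7] x [-0.105  0.995  0.001] y [0.995 0.105 0.   ] z [ 0.     0.001 -1.   ] j [0.6  0.41 1.94 0.   0.79 0.49] F [-0.5  0.  -3. ] M [ 0.08  0.06 -0.01] open 15.5
px [249. 224.] n 5274 rect [418. 315.] [37. 56.] 28.5 z50/95 [57.2 80.2] rgb [114.  88.  55.]
px [249. 319.] n 1206 rect [424. 257.] [34. 63.] 5.4 z50/95 [56.8 59.4] rgb [81. 60. 34.]Traceback (most recent call last):
  File "<stdin>", line 5, in <module>
    return _quantile_unchecked(
        a, q, axis, out, overwrite_input, method, keepdims, weights)
    return _ureduce(a,
                    func=_quantile_ureduce_func,
    ...<5 lines>...
                    overwrite_input=overwrite_input,
                    method=method)
    r = func(a, **kwargs)
    result = _quantile(arr,
                       quantiles=q,
    ...<2 lines>...
                       out=out,
                       weights=wgt)
    slices_having_nans = np.isnan(arr[-1, ...])
                                  ~~~^^^^^^^^^
IndexError: index -1 is out of bounds for axis 0 with size 0
```

Request:
jog_arm(
  rows=[
    {"gripper": 1,"dx": 0,"dy": 0,"dz": 0.5,"ax": 0,"ay": 0,"az": 0},
    {"gripper": 1,"dx": 0,"dy": 0,"dz": 0.85,"ax": 0,"ay": 0,"az": 0},
    {"gripper": 1,"dx": 0,"dy": 0,"dz": 0.85,"ax": 0,"ay": 0,"az": 0},
    {"gripper": 1,"dx": 0,"dy": 0,"dz": 0.85,"ax": 0,"ay": 0,"az": 0},
    {"gripper": 1,"dx": 0,"dy": 0,"dz": 0.85,"ax": 0,"ay": 0,"az": 0},
    {"gripper": 1,"dx": 0,"dy": 0,"dz": 0.85,"ax": 0,"ay": 0,"az": 0},
    {"gripper": 1,"dx": 0,"dy": 0,"dz": 0.85,"ax": 0,"ay": 0,"az": 0},
    {"gripper": 1,"dx": 0,"dy": 0,"dz": 0.85,"ax": 0,"ay": 0,"az": 0},
    {"gripper": 1,"dx": 0,"dy": 0,"dz": 0.85,"ax": 0,"ay": 0,"az": 0},
    {"gripper": 1,"dx": 0,"dy": 0,"dz": 0.4,"ax": 0,"ay": 0,"az": 0},
  ],
)

```text
clock: 50.85
tcp_pos: [418.4, 298.8, 230.5]
orientation: [0.669, 0.743, 0.0, -0.0]
contact_force: [-0.0, 1.2, -2.5]
opening: 15.7
grasp_force: 30.0
```

Request:
jog_arm(
  rows=[
    {"gripper": 1,"dx": 0.4,"dy": 0.14,"dz": 0,"ax": 0,"ay": 0,"az": -0.12},
    {"gripper": 1,"dx": 0.8,"dy": 0.285,"dz": 0,"ax": 0,"ay": 0,"az": -0.12},
    {"gripper": 1,"dx": 0.8,"dy": 0.285,"dz": 0,"ax": 0,"ay": 0,"az": -0.12},
    {"gripper": 1,"dx": 0.8,"dy": 0.285,"dz": 0,"ax": 0,"ay": 0,"az": -0.12},
    {"gripper": 1,"dx": 0.8,"dy": 0.285,"dz": 0,"ax": 0,"ay": 0,"az": -0.12},
    {"gripper": 1,"dx": 0.8,"dy": 0.285,"dz": 0,"ax": 0,"ay": 0,"az": -0.12},
    {"gripper": 1,"dx": 0.8,"dy": 0.285,"dz": 0,"ax": 0,"ay": 0,"az": -0.12},
    {"gripper": 1,"dx": 0.8,"dy": 0.285,"dz": 0,"ax": 0,"ay": 0,"az": -0.12},
    {"gripper": 1,"dx": 0.8,"dy": 0.285,"dz": 0,"ax": 0,"ay": 0,"az": -0.09},
    {"gripper": 1,"dx": 0.32,"dy": 0.1,"dz": 0,"ax": 0,"ay": 0,"az": 0},
  ],
)

```text
clock: 51.85
tcp_pos: [597.5, 361.7, 226.0]
orientation: [0.707, 0.707, -0.002, -0.001]
contact_force: [-0.0, 0.6, -2.8]
opening: 15.7
grasp_force: 30.0
```

Request:
jog_arm(
  rows=[
    {"gripper": 1,"dx": 0,"dy": 0,"dz": 0,"ax": 0,"ay": 0,"az": 0},
    {"gripper": 1,"dx": 0,"dy": 0,"dz": 0,"ax": 0,"ay": 0,"az": 0},
  ],
)

```text
clock: 52.05
tcp_pos: [595.3, 361.1, 228.0]
orientation: [0.707, 0.707, -0.002, -0.001]
contact_force: [0.0, 0.2, -2.8]
opening: 15.9
grasp_force: 30.0
```

Run:
```python
from h import *
state()
p,W=shot("side","side11");p,W=shot("top","top11")
z=W[...,2]
q=W[(z>215)&(z<275)&(abs(W[...,0]-595)<45)&(W[...,1]<330)&(W[...,1]>100)];print(len(q),np.percentile(q,[1,50,99],axis=0).round(0))
cv2.imwrite("pics/t11c.png",cv2.resize(np.hstack([cv2.imread("pics/top11.png")[110:260,70:270],cv2.imread("pics/side11.png")[60:210,130:330]]),None,fx=2,fy=2,interpolation=2))
```

```text
52.05 tcp [595.3 361.1 228. ] x [ 0.     1.    -0.001] y [ 1.    -0.    -0.004] z [-0.004 -0.001 -1.   ] j [0.53 0.51 1.22 0.   1.41 0.53] F [ 0.   0.2 -2.8] M [ 0.07  0.03 -0.01] open 15.9
1452 [[556. 212. 219.]
 [591. 267. 231.]
 [626. 325. 253.]]
```

View pics/t11c.png

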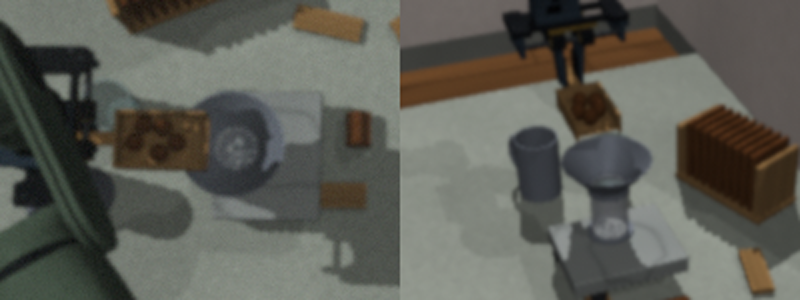

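Scoop level above the funnel, with its lip about 20 mm past the mouth centre on the +y side; nuts still aboard. Now I tilt about the lip.

Request:
jog_arm(
  rows=[
    {"gripper": 1,"dx": 0,"dy": 0,"dz": 0.2,"ax": 0.6,"ay": 0,"az": 0},
    {"gripper": 1,"dx": 0,"dy": -0.06,"dz": 0.3,"ax": 0.8,"ay": 0,"az": 0},
    {"gripper": 1,"dx": 0,"dy": -0.08,"dz": 0.33,"ax": 0.8,"ay": 0,"az": 0},
    {"gripper": 1,"dx": 0,"dy": -0.11,"dz": 0.34,"ax": 0.8,"ay": 0,"az": 0},
    {"gripper": 1,"dx": 0,"dy": -0.15,"dz": 0.4,"ax": 0.75,"ay": 0,"az": 0},
    {"gripper": 1,"dx": 0,"dy": -0.18,"dz": 0.4,"ax": 0.75,"ay": 0,"az": 0},
    {"gripper": 1,"dx": 0,"dy": -0.2,"dz": 0.4,"ax": 0.75,"ay": 0,"az": 0},
    {"gripper": 1,"dx": 0,"dy": -0.23,"dz": 0.4,"ax": 0.75,"ay": 0,"az": 0},
  ],
)

```text
clock: 52.95
tcp_pos: [594.9, 335.8, 299.5]
orientation: [0.675, 0.676, 0.209, -0.21]
contact_force: [0.1, 0.4, -2.2]
opening: 15.8
grasp_force: 30.0
```

Run:
```python
from h import *
state()
```

```text
52.95 tcp [594.9 335.8 299.5] x [-0.001  0.824  0.566] y [ 1.     0.002 -0.   ] z [-0.001  0.566 -0.824] j [0.22 0.37 1.43 0.62 1.26 0.05] F [ 0.1  0.4 -2.2] M [-0.47  0.05  0.07] open 15.8
```

Request:
jog_arm(
  rows=[
    {"gripper": 1,"dx": 0,"dy": -0.28,"dz": 0.35,"ax": 0.75,"ay": 0,"az": 0},
    {"gripper": 1,"dx": 0,"dy": -0.3,"dz": 0.33,"ax": 0.75,"ay": 0,"az": 0},
    {"gripper": 1,"dx": 0,"dy": -0.31,"dz": 0.32,"ax": 0.75,"ay": 0,"az": 0},
    {"gripper": 1,"dx": 0,"dy": -0.33,"dz": 0.3,"ax": 0.75,"ay": 0,"az": 0},
    {"gripper": 1,"dx": 0,"dy": -0.43,"dz": 0.31,"ax": 0.87,"ay": 0,"az": 0},
    {"gripper": 1,"dx": 0,"dy": -0.45,"dz": 0.27,"ax": 0.87,"ay": 0,"az": 0},
    {"gripper": 1,"dx": 0,"dy": -0.47,"dz": 0.23,"ax": 0.87,"ay": 0,"az": 0},
    {"gripper": 1,"dx": 0,"dy": -0.48,"dz": 0.19,"ax": 0.87,"ay": 0,"az": 0},
    {"gripper": 1,"dx": 0,"dy": 0,"dz": 0,"ax": 0,"ay": 0,"az": 0},
    {"gripper": 1,"dx": 0,"dy": 0,"dz": 0,"ax": 0,"ay": 0,"az": 0},
  ],
)

```text
clock: 53.95
tcp_pos: [595.7, 259.9, 355.9]
orientation: [0.574, 0.575, 0.412, -0.413]
contact_force: [0.2, 0.0, -1.1]
opening: 15.3
grasp_force: 30.0
```

Run:
```python
from h import *
state()
p,W=shot("side","side12");shot("top","top12")
a=cv2.resize(cv2.imread("pics/side12.png")[20:220,130:330],None,fx=2.6,fy=2.6,interpolation=2);b=cv2.resize(cv2.imread("pics/top12.png")[100:250,120:220],None,fx=2.6,fy=3.466,interpolation=2)
cv2.imwrite("pics/s12c.png",np.hstack([a,b[:520]]))
```

```text
53.95 tcp [595.7 259.9 355.9] x [0.    0.319 0.948] y [ 1.     0.001 -0.   ] z [-0.001  0.948 -0.319] j [-0.12  0.42  1.64  1.23  1.52 -0.5 ] F [ 0.2  0.  -1.1] M [-0.85  0.03 -0.03] open 15.3
```

View pics/s12c.png

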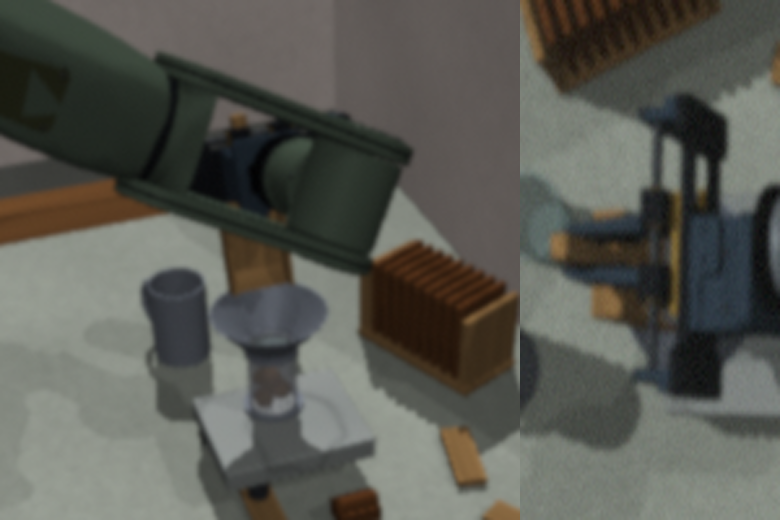

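Side crop: walnuts visible in the tube at (270,385), the scoop is tipped empty at (255,265). Now I un-tilt.

Request:
jog_arm(
  rows=[
    {"gripper": 1,"dx": 0,"dy": 0.48,"dz": 0,"ax": -0.87,"ay": 0,"az": 0},
    {"gripper": 1,"dx": 0,"dy": 0.47,"dz": -0.1,"ax": -0.87,"ay": 0,"az": 0},
    {"gripper": 1,"dx": 0,"dy": 0.45,"dz": -0.2,"ax": -0.87,"ay": 0,"az": 0},
    {"gripper": 1,"dx": 0,"dy": 0.43,"dz": -0.3,"ax": -0.87,"ay": 0,"az": 0},
    {"gripper": 1,"dx": 0,"dy": 0.33,"dz": -0.3,"ax": -0.75,"ay": 0,"az": 0},
    {"gripper": 1,"dx": 0,"dy": 0.31,"dz": -0.32,"ax": -0.75,"ay": 0,"az": 0},
    {"gripper": 1,"dx": 0,"dy": 0.3,"dz": -0.33,"ax": -0.75,"ay": 0,"az": 0},
    {"gripper": 1,"dx": 0,"dy": 0.28,"dz": -0.35,"ax": -0.75,"ay": 0,"az": 0},
  ],
)

```text
clock: 54.85
tcp_pos: [595.3, 337.7, 310.0]
orientation: [0.675, 0.677, 0.208, -0.208]
contact_force: [0.4, 0.2, -0.9]
opening: 15.7
grasp_force: 30.0
```

Request:
jog_arm(
  rows=[
    {"gripper": 1,"dx": 0,"dy": 0.23,"dz": -0.4,"ax": -0.75,"ay": 0,"az": 0},
    {"gripper": 1,"dx": 0,"dy": 0.2,"dz": -0.4,"ax": -0.75,"ay": 0,"az": 0},
    {"gripper": 1,"dx": 0,"dy": 0.18,"dz": -0.4,"ax": -0.75,"ay": 0,"az": 0},
    {"gripper": 1,"dx": 0,"dy": 0.15,"dz": -0.4,"ax": -0.75,"ay": 0,"az": 0},
    {"gripper": 1,"dx": 0,"dy": 0.11,"dz": -0.3,"ax": -0.8,"ay": 0,"az": 0},
    {"gripper": 1,"dx": 0,"dy": 0.08,"dz": -0.3,"ax": -0.8,"ay": 0,"az": 0},
    {"gripper": 1,"dx": 0,"dy": 0.06,"dz": -0.3,"ax": -0.8,"ay": 0,"az": 0},
    {"gripper": 1,"dx": 0,"dy": 0,"dz": 0,"ax": -0.6,"ay": 0,"az": 0},
    {"gripper": 1,"dx": 0,"dy": 0,"dz": 0,"ax": 0,"ay": 0,"az": 0},
  ],
)

```text
clock: 55.75
tcp_pos: [594.8, 365.1, 246.3]
orientation: [0.706, 0.709, 0.0, -0.001]
contact_force: [0.1, 0.5, -1.1]
opening: 15.6
grasp_force: 30.0
```

Run:
```python
from h import *
state()
shot("top","top13");shot("side","side13")
a=cv2.imread("pics/side13.png")[60:210,150:310];b=cv2.imread("pics/top13.png")[120:270,90:250]
cv2.imwrite("pics/t13c.png",cv2.resize(np.hstack([a,b]),None,fx=2.5,fy=2.5,interpolation=2))
```

```text
55.75 tcp [594.8 365.1 246.3] x [-0.004  1.     0.002] y [ 1.     0.004 -0.001] z [-0.001  0.002 -1.   ] j [0.53 0.51 1.19 0.   1.45 0.53] F [ 0.1  0.5 -1.1] M [ 0.14  0.03 -0.04] open 15.6
```

I have already viewed 15 pictures, one over the 14 allowed, so from here I check by numbers only. Setting the scoop back.

Request:
jog_arm(
  rows=[
    {"gripper": 1,"dx": -0.4,"dy": -0.15,"dz": 0,"ax": 0,"ay": 0,"az": 0.12},
    {"gripper": 1,"dx": -0.8,"dy": -0.3,"dz": 0,"ax": 0,"ay": 0,"az": 0.12},
    {"gripper": 1,"dx": -0.8,"dy": -0.3,"dz": 0,"ax": 0,"ay": 0,"az": 0.12},
    {"gripper": 1,"dx": -0.8,"dy": -0.3,"dz": 0,"ax": 0,"ay": 0,"az": 0.12},
    {"gripper": 1,"dx": -0.8,"dy": -0.3,"dz": 0,"ax": 0,"ay": 0,"az": 0.12},
    {"gripper": 1,"dx": -0.8,"dy": -0.3,"dz": 0,"ax": 0,"ay": 0,"az": 0.12},
    {"gripper": 1,"dx": -0.8,"dy": -0.3,"dz": 0,"ax": 0,"ay": 0,"az": 0.12},
    {"gripper": 1,"dx": -0.8,"dy": -0.3,"dz": 0,"ax": 0,"ay": 0,"az": 0.12},
    {"gripper": 1,"dx": -0.8,"dy": -0.3,"dz": 0,"ax": 0,"ay": 0,"az": 0.09},
    {"gripper": 1,"dx": -0.25,"dy": -0.1,"dz": 0,"ax": 0,"ay": 0,"az": 0},
  ],
)

```text
clock: 56.85
tcp_pos: [418.0, 294.1, 246.9]
orientation: [0.669, 0.743, 0.0, -0.001]
contact_force: [0.4, -0.4, -1.5]
opening: 15.8
grasp_force: 30.0
```

Request:
jog_arm(
  rows=[
    {"gripper": 1,"dx": 0,"dy": 0,"dz": -0.9,"ax": 0,"ay": 0,"az": 0},
    {"gripper": 1,"dx": 0,"dy": 0,"dz": -0.9,"ax": 0,"ay": 0,"az": 0},
    {"gripper": 1,"dx": 0,"dy": 0,"dz": -0.9,"ax": 0,"ay": 0,"az": 0},
    {"gripper": 1,"dx": 0,"dy": 0,"dz": -0.9,"ax": 0,"ay": 0,"az": 0},
    {"gripper": 1,"dx": 0,"dy": 0,"dz": -0.9,"ax": 0,"ay": 0,"az": 0},
    {"gripper": 1,"dx": 0,"dy": 0,"dz": -0.9,"ax": 0,"ay": 0,"az": 0},
    {"gripper": 1,"dx": 0,"dy": 0,"dz": -0.9,"ax": 0,"ay": 0,"az": 0},
    {"gripper": 1,"dx": 0,"dy": 0,"dz": -0.9,"ax": 0,"ay": 0,"az": 0},
    {"gripper": 1,"dx": 0,"dy": 0,"dz": 0,"ax": 0,"ay": 0,"az": 0},
    {"gripper": 1,"dx": 0,"dy": 0,"dz": 0,"ax": 0,"ay": 0,"az": 0},
  ],
)

```text
clock: 57.85
tcp_pos: [420.5, 295.5, 66.4]
orientation: [0.669, 0.743, -0.0, -0.0]
contact_force: [-0.5, 0.4, -2.2]
opening: 15.8
grasp_force: 30.0
```

Run:
```python
from h import *
state()
p,W=shot("top","top14");comps(W,p,zmin=5,zmax=120,amin=30,box=(300,560,0,450))
for f in("top14",):
    # look down the tube
    k=(np.hypot(W[...,0]-593.8,W[...,1]-189.5)<22);print("tube view z",np.nanpercentile(W[k][:,2],[5,50,95]).round(),"rgb",np.median(p[k],0), "before",np.median(np.load("pics/top10.npz")["p"][k],0))
b=np.load("pics/side12.npz");P=b["p"].astype(int);V=b["W"]
# brown pixels near the tube in side view
m=(P[...,0]>P[...,2]*1.5+8);vv,uu=np.where(m[150:200,215:255]);print(len(vv),np.c_[uu+215,vv+150].mean(0) if len(vv) else "")
```

```text
57.85 tcp [420.5 295.5  66.4] x [-0.104  0.995  0.001] y [ 0.995  0.104 -0.001] z [-0.001  0.    -1.   ] j [0.59 0.37 1.91 0.   0.86 0.48] F [-0.5  0.4 -2.2] M [0.01 0.03 0.  ] open 15.8
px [105. 206.] n 779 rect [537. 446.] [124.  85.] 79.6 z50/95 [ 68.  110.7] rgb [46. 49. 50.]
px [183. 248.] n 1140 rect [426. 215.] [ 73. 137.] 5.8 z50/95 [63.1 89.4] rgb [76. 60. 40.]
tube view z [ 85. 105. 123.] rgb [42. 34. 27.] before [78. 82. 85.]
0
```

Request:
jog_arm(
  rows=[
    {"gripper": 1,"dx": 0,"dy": 0,"dz": -0.8,"ax": 0,"ay": 0,"az": 0},
    {"gripper": 1,"dx": 0,"dy": 0,"dz": -0.8,"ax": 0,"ay": 0,"az": 0},
    {"gripper": 1,"dx": 0,"dy": 0,"dz": -0.5,"ax": 0,"ay": 0,"az": 0},
    {"gripper": 1,"dx": 0,"dy": 0,"dz": -0.16,"ax": 0,"ay": 0,"az": 0},
    {"gripper": 1,"dx": 0,"dy": 0,"dz": 0,"ax": 0,"ay": 0,"az": 0},
    {"gripper": 0.3,"dx": 0,"dy": 0,"dz": 0,"ax": 0,"ay": 0,"az": 0},
    {"gripper": 0.3,"dx": 0,"dy": 0,"dz": 0,"ax": 0,"ay": 0,"az": 0},
    {"gripper": 0.3,"dx": 0,"dy": 0,"dz": 0,"ax": 0,"ay": 0,"az": 0},
    {"gripper": 0.3,"dx": 0,"dy": 0,"dz": 0.5,"ax": 0,"ay": 0,"az": 0},
    {"gripper": 0.3,"dx": 0,"dy": 0,"dz": 1,"ax": 0,"ay": 0,"az": 0},
  ],
)

```text
clock: 58.9
tcp_pos: [418.6, 294.5, 46.3]
orientation: [0.669, 0.743, -0.002, -0.001]
contact_force: [0.4, -0.2, -0.7]
opening: 32.1
grasp_force: 0.0
```

Request:
jog_arm(
  rows=[
    {"gripper": 0.3,"dx": 0,"dy": -1,"dz": 1,"ax": 0,"ay": 0,"az": 0},
    {"gripper": 0.3,"dx": 0,"dy": -1,"dz": 1,"ax": 0,"ay": 0,"az": 0},
    {"gripper": 0.3,"dx": 0,"dy": -1,"dz": 1,"ax": 0,"ay": 0,"az": 0},
    {"gripper": 0.3,"dx": 0,"dy": -1,"dz": 1,"ax": 0,"ay": 0,"az": 0},
    {"gripper": 0.3,"dx": 0,"dy": 0,"dz": 0,"ax": 0,"ay": 0,"az": 0},
    {"gripper": 0.3,"dx": 0,"dy": 0,"dz": 0,"ax": 0,"ay": 0,"az": 0},
  ],
)

```text
clock: 59.5
tcp_pos: [419.9, 195.4, 147.3]
orientation: [0.67, 0.743, 0.0, -0.0]
contact_force: [0.2, 0.1, -0.5]
opening: 31.6
grasp_force: 0.0
```

Run:
```python
from h import *
state()
p,W=shot("wrist","w21");comps(W,p,zmin=5,zmax=60,amin=60)
z=W[...,2];k=(abs(W[...,0]-427)<22)&(abs(W[...,1]-212)<30)&(z<60);print("tray",k.sum(),np.percentile(z[k],[5,50,95]),np.median(p[k],0))
p,W=shot("top","top15");comps(W,p,zmin=5,zmax=60,amin=12,box=(300,780,-500,100))
k=(np.hypot(W[...,0]-593.8,W[...,1]-189.5)<66);q=W[k];r=np.hypot(q[:,0]-593.8,q[:,1]-189.5)
for a in range(0,66,8):
    s=(r>=a)&(r<a+8);print(a,np.nanpercentile(q[s][:,2],[5,50,95]).round(),np.median(p[k][s],0))
b=np.load("pics/top10.npz");q=b["W"][k]
print("before",[np.nanmedian(q[(r>=a)&(r<a+8)][:,2]).round() for a in range(0,66,8)])
p,W=shot("side","side14");P=p.astype(int)
for v in range(150,196,4):print(v,[tuple(P[v,u]) for u in range(222,250,5)])
```

```text
59.5 tcp [419.9 195.4 147.3] x [-0.103  0.995  0.001] y [0.995 0.103 0.   ] z [-0.     0.001 -1.   ] j [0.41 0.2  1.91 0.   1.03 0.31] F [ 0.2  0.1 -0.5] M [-0.11  0.04 -0.  ] open 31.6
px [261. 120.] n 4602 rect [427. 243.] [ 70. 194.] 6.1 z50/95 [26.9 29.6] rgb [150. 113.  66.]
px [400. 172.] n 2502 rect [572. 222.] [189.  79.] 28.4 z50/95 [42.5 58.9] rgb [51. 53. 53.]
px [435. 334.] n 1229 rect [642.  33.] [37. 51.] 89.7 z50/95 [25.  30.9] rgb [84. 48. 22.]
tray 2633 [0.86315225 2.01068965 3.17662976] [163. 122.  71.]
px [248. 175.] n 226 rect [637.  34.] [38. 49.] 89.8 z50/95 [24.3 33.7] rgb [60. 46. 32.]
px [355. 175.] n 984 rect [ 642. -263.] [ 28. 376.] 1.8 z50/95 [10.8 21.1] rgb [100. 106. 113.]
px [279. 175.] n 37 rect [638. -57.] [21. 23.] 0.7 z50/95 [ 7.1 10.6] rgb [105. 111. 118.]
px [240. 208.] n 275 rect [535.  55.] [53. 66.] 1.4 z50/95 [ 9.4 50.2] rgb [70. 57. 40.]
px [284. 271.] n 236 rect [365. -72.] [50. 36.] 25.8 z50/95 [25.4 33.1] rgb [25.5 59.  58. ]
0 [ 95. 111. 125.] [37.  28.  21.5]
8 [ 89. 108. 125.] [40. 31. 24.]
16 [ 66. 100. 122.] [52.  45.5 43.5]
24 [ 79.
[... 2978 characters left out ...]
(78), np.int64(77)), (np.int64(76), np.int64(78), np.int64(78)), (np.int64(76), np.int64(79), np.int64(78)), (np.int64(141), np.int64(146), np.int64(144))]
190 [(np.int64(146), np.int64(151), np.int64(148)), (np.int64(96), np.int64(100), np.int64(98)), (np.int64(75), np.int64(78), np.int64(77)), (np.int64(76), np.int64(78), np.int64(77)), (np.int64(76), np.int64(79), np.int64(78)), (np.int64(90), np.int64(93), np.int64(92))]
194 [(np.int64(129), np.int64(133), np.int64(131)), (np.int64(76), np.int64(79), np.int64(77)), (np.int64(71), np.int64(73), np.int64(73)), (np.int64(77), np.int64(79), np.int64(78)), (np.int64(78), np.int64(80), np.int64(79)), (np.int64(80), np.int64(83), np.int64(82))]
```

Run:
```python
from h import *
d=np.load("pics/top15.npz");comps(d["W"],d["p"],zmin=8,zmax=300,amin=12,box=(100,900,100,600))
d=np.load("pics/side14.npz");comps(d["W"],d["p"],zmin=10,zmax=40,amin=25,box=(100,900,-500,600))
```

```text
px [154.  95.] n 3006 rect [866. 306.] [128. 199.] 21.9 z50/95 [106.7 124.1] rgb [58. 41. 25.]
px [223. 118.] n 65 rect [802. 114.] [40. 26.] 3.1 z50/95 [10.2 13.6] rgb [110.  86.  56.]
px [218. 122.] n 14 rect [790. 128.] [17.  9.] 46.0 z50/95 [ 9.3 13.6] rgb [108.5  90.5  67. ]
px [124. 163.] n 539 rect [655. 377.] [71. 69.] 46.3 z50/95 [ 70.9 100.7] rgb [79. 88. 84.]
px [195. 193.] n 4799 rect [533. 176.] [307. 205.] 4.9 z50/95 [154.1 266.7] rgb [76. 79. 81.]
px [105. 206.] n 750 rect [538. 434.] [100.  76.] 89.5 z50/95 [ 69.8 110. ] rgb [45. 48. 49.]
px [205. 247.] n 19 rect [425. 153.] [14. 12.] 1.4 z50/95 [10.6 12.7] rgb [121.  94.  61.]
px [170. 286.] n 280 rect [343. 205.] [35. 46.] 8.1 z50/95 [267.7 271.4] rgb [27. 30. 30.]
px [297. 156.] n 499 rect [830. 267.] [ 97. 216.] 49.2 z50/95 [22.6 38.1] rgb [57. 43. 26.]
px [200. 154.] n 158 rect [535. 396.] [40. 75.] 80.6 z50/95 [25.4 38.6] rgb [55.5 59.  64. ]
px [179. 188.] n 364 rect [424. 240.] [ 71. 195.] 6.1 z50/95 [27.1 33.9] rgb [95.  76.  49.5]
px [307. 194.] n 178 rect [796.  78.] [105.  36.] 77.7 z50/95 [12.3 14.8] rgb [131. 100.  63.]
px [232. 216.] n 212 rect [544.  63.] [92. 36.] 89.9 z50/95 [12.6 30.1] rgb [73. 55. 35.]
px [267. 214.] n 207 rect [640.  29.] [44. 53.] 84.4 z50/95 [24.6 34.3] rgb [56. 33. 18.]
px [333. 222.] n 250 rect [811. -63.] [ 39. 101.] 32.2 z50/95 [12.1 14.6] rgb [133. 102.  63.]
px [319. 304.] n 1106 rect [ 644. -270.] [ 26. 361.] 1.5 z50/95 [14.  23.7] rgb [ 96. 101. 106.]
px [372. 270.] n 432 rect [ 813. -265.] [ 70. 150.] 43.9 z50/95 [24.5 37. ] rgb [70. 58.  8.]
px [185. 265.] n 281 rect [366. -76.] [52. 41.] 24.3 z50/95 [25.1 34.1] rgb [ 7. 60. 60.]
```

No stray nuts, the scoop is empty, the bar lies flat and the mill is level. Handing in.

```bash
python3 -c "
from workcell import *
print(sign_off())"
```

```text
the job is handed in; nothing more can be done
None
```

I handed the job in at about 60 s on the robot's clock (verdict not shown): by my measurements the dispenser stands level on the shim, the bar lies flat, the scoop is empty and upright, and no walnut is left outside the tube; I viewed 15 pictures, one over the limit of 14.

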